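# Open the garlic keeper and put the loose bulb in with the other

### The arm

A 7-joint arm with a two-finger parallel gripper is mounted at the origin on a cart in front of the work surface, level with it; the furniture and walls round the work are solid. World frame = base frame: x ahead of the robot, y to its left, z up, the work surface at z = 0. Lengths are in m, angles in rad, forces in N, time in s.
With the tool pointing down it reaches from about 0.425 to 1.025 m from the base axis. Payload 3.6 kg.
Tool frame: the origin (TCP) lies midway between the tips of the shut fingers; the grasp point (between the pads) lies 19 mm behind it (bot.pinch_z is the distance from the TCP to the grasp point, in m); z points along the fingers, y is the line along which they close (so a half turn about z gives the same grasp; the last joint's range is limited). The gripper opens to 85 mm and grips with 20 to 120 N. Pads are 22 mm wide; open, the fingers measure 114 mm over their backs; the gripper's body (76 mm by 85 mm) begins 54 mm behind the grasp point. The pads swing forward as they close: fully open they stand 13 mm farther back than shut.
Start: joints at [-1.345, 0.591, 0.048, 1.609, -0.033, 0.943, -0.034], TCP at [0.228, 0.688, 0.21] pointing down, gripper open.
Joint ranges: [-2.69, 2.69], [-0.47, 2.24], [-1.27, 1.36], [0.19, 2.51], [-1.53, 4.68], [0.08, 2.07], [-3.09, 3.09]. Speed limits (rad/s): [2.57, 2.57, 3.14, 3.14, 3.14, 3.14, 3.14].

### API

Orientations are given as a rotation vector (axis times angle).
In Python, from plant import bot, viewer gives the robot as it stands.
- The arm moves only by the tool drive_tool, never from a script. Its argument "moves" is a list of rows, each an object with "twist": the turn, a rotation vector about the tool's x, y, z in degrees, a list of three; "delta_pos": the shift along the tool's x, y, z in m, a list of three; "fingers": the closure, from -1 (fully open) to 1 (shut). In form: [{"twist": [ax, ay, az], "delta_pos": [tx, ty, tz], "fingers": fingers}, ...]. A call has 1 to 20 rows; each row shifts and turns the commanded pose from where the row before left it, along the tool's axes as they then stand; what a row does not reach is not made up. A row lasts 1/12 s, in which the tool goes at most 41.7 mm and 7.16 degrees, less where a joint would pass 70% of its speed; a pose out of reach is approached as far as the arm can. A call is refused whole if a number of a shift passes 0.0417 or a number of a turn 7.16, either way. A call with a gripper value outside its range is refused whole. The fingers move at their own pace and stop on an object; the grip force is fixed at half the most. Time passes only in rows, so rows that do not move let the fingers close. It gives the time, the measured TCP pose, the force, the opening and the grip force at its end, in the units of the state.
- bot.read_state(): the state, without advancing time (a new reading comes with each control period).
- viewer.capture(name): name is "scene" or "top"; returns the picture (400x640x3 uint8, blue, green, red); there is no depth.
- viewer.camera_info(name): a dict with "vertical_fov" (degrees; the focal length in pixels is half the picture's height over the tangent of half this angle, whatever the lens; pixels are square), "cx", "cy" (the principal point, pixels), "D" ([k1, k2, p1, p2, k3] as OpenCV has them; the pictures are not rectified), "pose" (4x4, takes a point from camera to world coordinates). Camera axes: x right, y up, looking along -z (the intrinsics and any distortion apply to the point x, -y, -z); pixel columns grow to the right and rows downward; lengths in m; the calibration is good to about 2 mm. A picture is of the moment at which its call begins. camera_info takes no time and is no camera call.
- bot.finish_job(): hands the job in; it is judged then, once.
The state is a dict: "clock": time; "q": joint angles; "joint_vel": joint speeds; "tau": joint torques, N m; "position": TCP position; "ee_rot": TCP orientation; "force": force on the tool from outside, world axes, zero at the start; "torque": the same for the moment, N m; "gripper_width": finger opening in m; "grasp_force": force on a finger pad.
Only numpy, scipy, OpenCV 4.12 (cv2) and the standard library are available. Lean on these libraries where they do the work, as an engineer would, in place of code of your own. Each camera call takes 0.05 s, during which the arm holds its last target. There are 200 camera calls.

### The job

Open the wooden garlic box: tip its sliding lid so that the front end rises over the stop lip, slide it forward out of the grooves, and lay it flat on the worktop, grip bar up, without letting it drop. Then put the loose garlic bulb into the box with the bulb already stored there, lowering it inside before you let go. Leave the lemon, the lime, the tin and the spice jar where they are.

Things in the scene. Friction and masses are not known exactly. Their poses are not given: they have to be found in the camera images.
- garlic_box: Fixed mid-brown wooden box with dark vent slots, 148 (x) by 205 (y) mm, open on top under its lid. Origin on its underside, 3.5 mm toward +y from the outline's middle. z up; -y is its front, where the lid comes out (at yaw 0: to the robot's right). Inside: floor 6 mm up, free x -55 to 55, y -96 to 91 mm. Rear wall y 91 to 99 mm, 76 mm high. Side cheeks 80 mm high, 2 mm play to the lid.
- stop_lip (a point): middle of the top of the box's front wall, the stop lip: 77 mm above the worktop, 5 mm above the ledges that carry the lid; the wall is 10 mm thick (box y -106 to -96 mm)
- ledge_bend (a point): point midway between the two side ledges at their bend (box y = 20 mm, 72 mm up). In front of it the ledges are level, 72 mm up; behind it they slope down toward the rear at 0.085 rad, to 66 mm at box y = 91 mm
- groove_end (a point): point midway between the front ends of the two grooves. Caps over the lid's side edges form the grooves, only for box y = 25 to 99 mm; they reach in to x = +/-57 mm, underside 82.5 mm, top 88.5 mm above the worktop
- lid: Loose pale wooden sliding lid, 128 (x) by 182 (y) by 8 mm, 0.18 to 0.29 kg; origin: centre of its underside. At the start it lies shut and level on the ledges, its axes as the box's, centre at box y = -3 mm, front end 2 mm behind the stop lip, which stops it if it is pushed level. Its bar rear face is 44 mm to +y of the centre.
- lid_front (a point): middle of the lid's lower front (-y) edge. When the lid's tail is pressed this end rises about 10 mm, clear of the lip, and the lid can be pushed forward; after about 10 mm it rests on the lip by itself. After 66 mm of travel the tail is out of the grooves and the lid can be lifted; it still lies by itself on the box until about 85 mm, then tips over the front
- lid_tail (a point): middle of the lid's lower rear (+y) edge. Ahead of it 47 mm of flat lid, marked with three dark lines, lie free behind the bar: pressed down there (1 to 3 N), the lid rocks about the ledge bend until it lies on the sloping ledges
- lid_pull (a point): middle of the lid's fixed wooden grip bar, 70 (x) by 12 (y) mm, 16 mm high above the lid's top, rounded. The point is 38 mm to +y of the lid's centre and 16 mm above its underside. The bar may be pushed or gripped
- stored_bulb_mid (a point): middle of the garlic bulb stored in the rear part of the box (60 x 57 x 58 mm, about 50 mm to +y of the box's origin), hidden until the lid is off
- loose_bulb_mid (a point): middle of the loose garlic bulb on the worktop to the left, 60 x 57 x 58 mm, 39 g, 27 mm above its underside when upright; grip it at about this height, any way round
- loose_bulb: the same loose bulb; origin at the centre of its underside, z up through its neck
- lemon: lemon 72 x 57 x 58 mm lying behind the box, to be left alone; origin at its underside
- lime: lime 57 x 46 x 45 mm at the back left, to be left alone; origin at its underside
- tin: small round food tin, 57 mm across, 72 mm high, at the right, to be left alone; origin at its underside. The worktop between box and tin (x 0.35 to 0.59 m, y -0.38 to -0.13 m) is free for the lid
- spice_jar: spice jar 41 mm across, 105 mm high, behind the box, to be left alone; origin at its underside
Things that resemble listed ones, but are neither listed nor needed, are in the scene too. What is shaped like the loose_bulb but purple is not meant.

How it is judged:
By the outcome, as a careful person would: the job done as asked, in the order asked, and still so for the second after the job is handed in, with the robot touching nothing.
It also fails if it takes over 67 s, if anything falls off the work surface, if the arm or the gripper's body presses on something with over 40 N, if the wrist force passes 120 N, or if a joint passes its speed limit or range.

## Working session

There is one attempt and no reset: what is moved stays moved. The work goes in short steps, Python scripts to look and compute and a tool call to move; the robot and the scene stay as the last step left them, time stands still between calls to the robot, and variables do not carry over. Pictures are saved under pics/ and viewed, at most 10 in all, crops included, and the job is handed in when it is done.

Besides the shell and the picture viewer there is one more tool, called after "Call:" in YAML: its name, and indented under it one key for each argument. drive_tool: Moves the arm, as the interface text tells. Its arguments: {"type":"object","properties":{"moves":{"type":"array"}},"required":["moves"]}

```bash
mkdir -p pics; ls
python3 - <<'E'
from plant import bot, viewer
import cv2, numpy as np
for n in("scene","top"):
    im=viewer.capture(n); cv2.imwrite(f"pics/{n}0.png",im)
    i=viewer.camera_info(n); print(n,i["vertical_fov"],i["cx"],i["cy"],i["D"],np.round(i["pose"],4).tolist())
s=bot.read_state(); print(s,bot.pinch_z)
E
```

```text
pics
scene 56.44163819550912 318.79445392936753 201.63297810041922 [-0.0160601  0.         0.         0.         0.       ] [[-0.4157, 0.4969, -0.7618, -0.3224], [-0.9095, -0.2228, 0.351, 0.4039], [0.0047, 0.8387, 0.5445, 0.7202], [0.0, 0.0, 0.0, 1.0]]
top 56.443467742693606 319.4663439132892 202.2013144639941 [0.01368003 0.         0.         0.         0.        ] [[-0.0217, 0.9752, -0.2201, 0.3323], [-0.9998, -0.0219, 0.0017, -0.0124], [-0.0031, 0.2201, 0.9755, 1.1226], [0.0, 0.0, 0.0, 1.0]]
{'clock': 0.1, 'q': array([-1.34452504,  0.59206962,  0.04831237,  1.60972666, -0.03331174,
        0.94271569, -0.03368326]), 'joint_vel': array([-0.00095377, -0.00264308, -0.00093306, -0.0026197 ,  0.00122859,
        0.00262091,  0.00121634]), 'tau': array([ 4.00244826e-03, -5.49988246e+01,  1.55330982e+00, -1.98823804e+01,
        9.75634670e-03,  3.84036583e-03, -2.42691691e-06]), 'position': array([0.22764348, 0.68747442, 0.20911283]), 'ee_rot': array([-0.4999945 , -3.10132233,  0.00330219]), 'force': array([-0.78661349, -0.02703777,  0.10604589]), 'torque': array([-0.02681869,  0.01724046,  0.06094187]), 'grasp_force': 0.0, 'gripper_width': 0.08544668663729157} 0.0187
```

View pics/scene0.png

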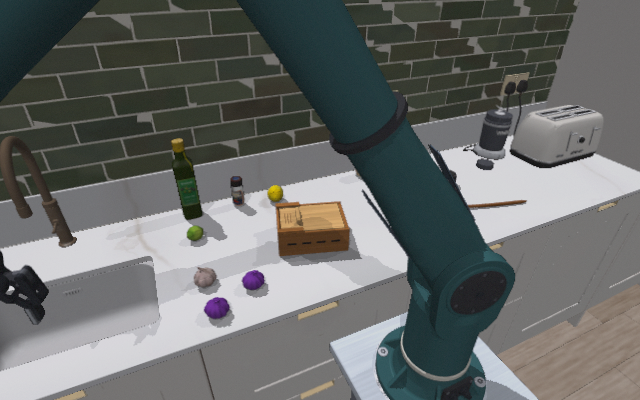

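View pics/top0.png

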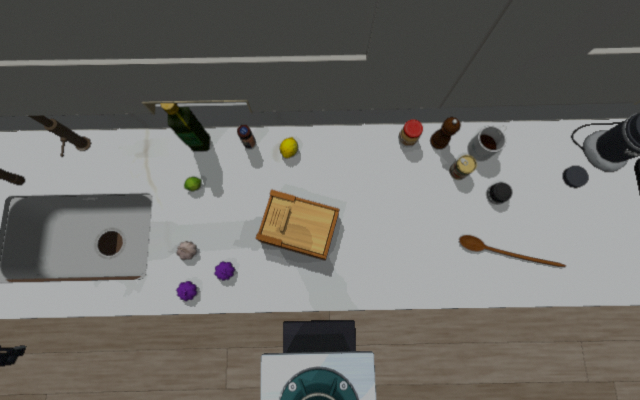

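The top view shows the box around (299,226), with the bar at its left (rear) end. The loose bulb is at (187,250), and the purple bulbs are at (187,291) and (225,271). The right-hand worktop is free. Next I zoom in and measure.

```bash
cat > h.py <<'E'
from plant import bot, viewer
import cv2, numpy as np
from scipy.spatial.transform import Rotation as R
def K(i):
    f=200/np.tan(np.radians(i["vertical_fov"])/2)
    return np.array([[f,0,i["cx"]],[0,f,i["cy"]],[0,0,1.]])
def ray(n,uv):
    i=viewer.camera_info(n); P=np.array(i["pose"])
    p=cv2.undistortPoints(np.array(uv,float).reshape(-1,1,2),K(i),np.array(i["D"]))[:,0]
    d=np.c_[p[:,0],-p[:,1],-np.ones(len(p))]@P[:3,:3].T
    return P[:3,3],d
def cast(n,uv,z):
    o,d=ray(n,uv); return o+d*((z-o[2])/d[:,2])[:,None]
def tri(a,b):  # uv top, uv scene
    (o1,d1),(o2,d2)=ray("top",[a]),ray("scene",[b])
    A=np.c_[d1[0],-d2[0]]; t=np.linalg.lstsq(A,o2-o1,rcond=None)[0]
    p,q=o1+t[0]*d1[0],o2+t[1]*d2[0]; return (p+q)/2,np.linalg.norm(p-q)
def proj(n,X):
    i=viewer.camera_info(n); P=np.array(i["pose"])
    c=(np.atleast_2d(X)-P[:3,3])@P[:3,:3]; c=c*[1,-1,-1]
    return cv2.projectPoints(c,np.zeros(3),np.zeros(3),K(i),np.array(i["D"]))[0][:,0]
E
python3 - <<'E'
from h import *
im=cv2.imread("pics/top0.png"); sc=cv2.imread("pics/scene0.png")
c=cv2.resize(im[180:270,165:350],None,fx=4,fy=4,interpolation=cv2.INTER_CUBIC); 
cv2.imwrite("pics/ctop.png",c)
cs=cv2.resize(sc[180:300,180:360],None,fx=4,fy=4,interpolation=cv2.INTER_CUBIC);cv2.imwrite("pics/csc.png",cs)
for n,I,(x0,x1,y0,y1) in(("top",im,(170,205,238,263)),("scene",sc,(190,220,262,292))):
    s=I[y0:y1,x0:x1].astype(int); m=(s.min(2)<185)&(s[...,0]<=s[...,2]+5)
    m=m.astype(np.uint8); k,l,st,ce=cv2.connectedComponentsWithStats(m); j=1+st[1:,4].argmax(); print(n,ce[j]+[x0,y0],st[j]+[x0,y0,0,0,0])
E
```

```text
top [187. 250.] [170 238  35  25 875]
scene [205.35042735 279.78974359] [190 267  30  25 585]
```

View pics/ctop.png

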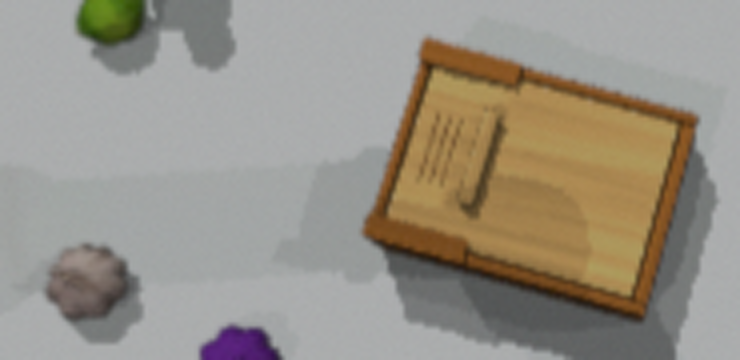

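View pics/csc.png

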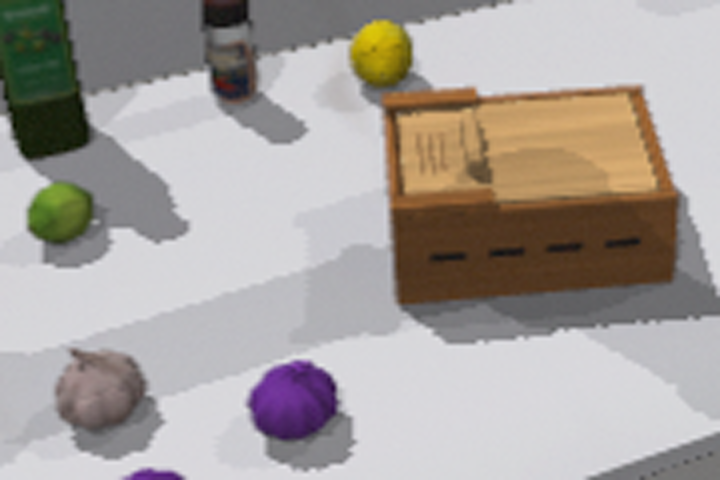

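```bash
cat > /dev/null
python3 - <<'E'
from h import *
f=lambda p:(np.array(p,float)-1.5)/4+[165,180]
pts=[((697,117),.08,(74,-106)),((641,317),.08,(-74,-106)),((427,40),.0885,(74,99)),((365,235),.0885,(-74,99)),
((681,123),.08,(64,-94)),((632,300),.08,(-64,-94)),((521,68),.0885,(74,25)),((467,262),.0803,(-74,25)) ]
W=np.array([cast("top",[f(p)],z)[0,:2] for p,z,_ in pts]); B=np.array([b for *_,b in pts])/1e3
for idx in (range(4),range(6)):
    w,b=W[list(idx)],B[list(idx)]
    H=(b-b.mean(0)).T@(w-w.mean(0)); yaw=np.arctan2(H[0,1]-H[1,0],H[0,0]+H[1,1])
    r=np.array([[np.cos(yaw),-np.sin(yaw)],[np.sin(yaw),np.cos(yaw)]]); t=w.mean(0)-r@b.mean(0)
    print(yaw,np.degrees(yaw),t,np.round((w-(b@r.T+t))*1e3,1).tolist())
print("bar mid",cast("top",[f((484,158))],.092), r@[0,.035]+t)
fs=lambda p:(np.array(p,float)-1.5)/4+[180,180]
bs=((100,393)); bt=(88,282)
print(tri(f(bt),fs(bs)), cast("top",[f(bt)],.03))
# box check by scene: front cheeks corners
for p,z in (((641,88),.08),((676,192),.08),((672,281),0),((401,302),0)): 
    print(np.round((cast("scene",[fs(p)],z)[0,:2]-t)@r,4))
# others: lime, lemon
print("lemon",cast("top",[(289,148)],.028),"lime",cast("top",[(193,184)],.022),"jar",cast("top",[(246,135)],.07),"purple",cast("top",[(225,271),(187,291)],.03), "tin?",cast("top",[(411,133),(463,167),(488,143),(500,192)],.07))
s=bot.read_state(); print(R.from_rotvec(s["ee_rot"]).as_matrix().round(3))
E
```

```text
-0.3000711059953343 -17.19280792735543 [0.50737723 0.05151697] [[0.1, 2.4], [0.9, 2.1], [-1.6, -1.4], [0.5, -3.0]]
-0.29819797847509677 -17.085485625956014 [0.50759636 0.05137602] [[-0.3, 2.4], [0.6, 2.4], [-1.7, -1.5], [0.5, -2.8], [1.6, -0.4], [-0.7, -0.1]]
bar mid [[0.51836807 0.08175811 0.092     ]] [0.5178793  0.08483138]
(array([0.44497388, 0.37900169, 0.02096087]), np.float64(0.001114768931461227)) [[0.44425951 0.37634047 0.03      ]]
[ 0.0722 -0.1042]
[-0.065  -0.1049]
[-0.0682 -0.1052]
[-0.0666  0.0948]
lemon [[0.75441052 0.07668647 0.028     ]] lime [[0.64647033 0.37122798 0.022     ]] jar [[0.78266596 0.20280048 0.07      ]] purple [[0.38167514 0.2624092  0.03      ]
 [0.32813202 0.36849954 0.03      ]] tin? [[ 0.77757512 -0.29490006  0.07      ]
 [ 0.66676781 -0.43969335  0.07      ]
 [ 0.73994835 -0.52185367  0.07      ]
 [ 0.58846408 -0.53830368  0.07      ]]
[[-0.949  0.314 -0.001]
 [ 0.314  0.949 -0.002]
 [-0.    -0.002 -1.   ]]
```

Call:
drive_tool:
  moves:
    - {"twist": [0,0,0],"delta_pos": [-0.0232,-0.0227,0],"fingers": 1}
    - {"twist": [0,0,0],"delta_pos": [-0.0232,-0.0227,0],"fingers": 1}
    - {"twist": [0,0,0],"delta_pos": [-0.0232,-0.0227,0],"fingers": 1}
    - {"twist": [0,0,0],"delta_pos": [-0.0232,-0.0227,0],"fingers": 1}
    - {"twist": [0,0,0],"delta_pos": [-0.0232,-0.0227,0],"fingers": 1}
    - {"twist": [0,0,0],"delta_pos": [-0.0232,-0.0227,0],"fingers": 1}
    - {"twist": [0,0,0],"delta_pos": [-0.0232,-0.0227,0],"fingers": 1}
    - {"twist": [0,0,0],"delta_pos": [-0.0232,-0.0227,0],"fingers": 1}
    - {"twist": [0,0,0],"delta_pos": [-0.0232,-0.0227,0],"fingers": 1}
    - {"twist": [0,0,0],"delta_pos": [-0.0232,-0.0227,0],"fingers": 1}
    - {"twist": [0,0,0],"delta_pos": [-0.0232,-0.0227,0],"fingers": 1}
    - {"twist": [0,0,0],"delta_pos": [-0.0232,-0.0227,0],"fingers": 1}
    - {"twist": [0,0,0],"delta_pos": [-0.0232,-0.0227,0],"fingers": 1}
    - {"twist": [0,0,0],"delta_pos": [-0.0232,-0.0227,0],"fingers": 1}
    - {"twist": [0,0,0],"delta_pos": [-0.0232,-0.0227,0],"fingers": 1}
    - {"twist": [0,0,0],"delta_pos": [-0.0232,-0.0227,0],"fingers": 1}
    - {"twist": [0,0,0],"delta_pos": [-0.0232,-0.0227,0],"fingers": 1}
    - {"twist": [0,0,0],"delta_pos": [-0.0232,-0.0227,0],"fingers": 1}
    - {"twist": [0,0,-1.2],"delta_pos": [-0.0232,-0.0227,0],"fingers": 1}
    - {"twist": [0,0,0],"delta_pos": [0,0,0],"fingers": 1}

```text
clock: 1.77
position: [0.5138, 0.1322, 0.2103]
ee_rot: [0.483, 3.101, -0.006]
force: [0.7, -0.3, 0.5]
gripper_width: 0.0003
grasp_force: 0.0
```

Call:
drive_tool:
  moves:
    - {"twist": [0,0,0],"delta_pos": [-0.018,-0.017,0.02],"fingers": 1}
    - {"twist": [0,0,0],"delta_pos": [0,0,0.02],"fingers": 1}
    - {"twist": [0,0,0],"delta_pos": [0,0,0.02],"fingers": 1}
    - {"twist": [0,0,0],"delta_pos": [0,0,0.02],"fingers": 1}
    - {"twist": [0,0,0],"delta_pos": [0,0,0.015],"fingers": 1}
    - {"twist": [0,0,0],"delta_pos": [0,0,0],"fingers": 1}

```text
clock: 2.27
position: [0.5203, 0.1182, 0.1123]
ee_rot: [-0.467, -3.101, 0.004]
force: [-0.6, -0.1, -0.2]
gripper_width: -0.0003
grasp_force: 0.0
```

```bash
cat > snap.py <<'E'
from h import *
import sys
a=[]
for n,(x0,x1,y0,y1) in (("top",(235,385,160,290)),("scene",(230,380,150,280))):
    im=viewer.capture(n); cv2.imwrite(f"pics/{sys.argv[1]}_{n}.png",im); a.append(cv2.resize(im[y0:y1,x0:x1],(400,347),interpolation=cv2.INTER_CUBIC))
cv2.imwrite(f"pics/{sys.argv[1]}.png",np.hstack(a))
s=bot.read_state(); print({k:np.round(s[k],4).tolist() for k in("clock","position","force","torque","gripper_width")},R.from_rotvec(s["ee_rot"]).as_matrix().round(3).tolist())
E
python3 snap.py a
```

```text
{'clock': 2.3667, 'position': [0.5225, 0.1187, 0.1149], 'force': [0.4578, -0.5891, 0.5636], 'torque': [-0.013, 0.0086, 0.0005], 'gripper_width': -0.0001} [[-0.956, 0.294, -0.001], [0.294, 0.956, -0.0], [0.001, -0.001, -1.0]]
```

View pics/a.png

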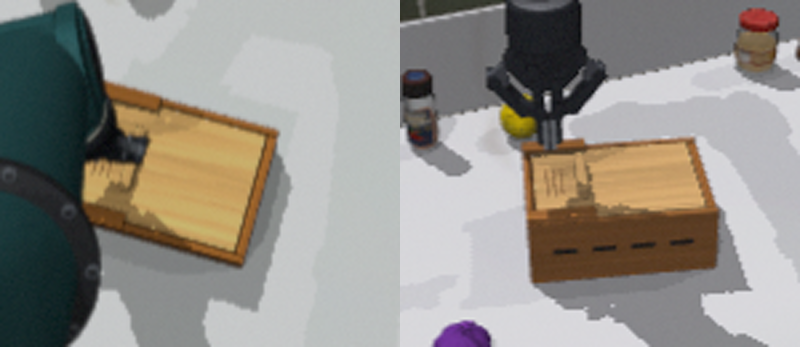

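The shut fingertips stand above the marked tail behind the bar. Next I shift slightly forward and descend.

Call:
drive_tool:
  moves:
    - {"twist": [0,0,0],"delta_pos": [-0.005,-0.006,0.012],"fingers": 1}
    - {"twist": [0,0,0],"delta_pos": [0,0,0.012],"fingers": 1}
    - {"twist": [0,0,0],"delta_pos": [0,0,0.004],"fingers": 1}
    - {"twist": [0,0,0],"delta_pos": [0,0,0],"fingers": 1}
    - {"twist": [0,0,0],"delta_pos": [0,0,0],"fingers": 1}

```text
clock: 2.78
position: [0.5263, 0.1114, 0.0875]
ee_rot: [0.468, 3.106, 0.0]
force: [-0.9, -0.2, 0.4]
gripper_width: -0.0002
grasp_force: 0.0
```

Call:
drive_tool:
  moves:
    - {"twist": [0,0,0],"delta_pos": [0,0,0.002],"fingers": 1}
    - {"twist": [0,0,0],"delta_pos": [0,0,0.002],"fingers": 1}
    - {"twist": [0,0,0],"delta_pos": [0,0,0],"fingers": 1}
    - {"twist": [0,0,0],"delta_pos": [0,0,0],"fingers": 1}

```text
clock: 3.12
position: [0.5261, 0.1116, 0.0834]
ee_rot: [0.467, 3.106, 0.0]
force: [0.5, -0.7, 0.0]
gripper_width: 0.0
grasp_force: 0.0
```

Call:
drive_tool:
  moves:
    - {"twist": [0,0,0],"delta_pos": [0,0,0.002],"fingers": 1}
    - {"twist": [0,0,0],"delta_pos": [0,0,0.002],"fingers": 1}
    - {"twist": [0,0,0],"delta_pos": [0,0,0],"fingers": 1}
    - {"twist": [0,0,0],"delta_pos": [0,0,0],"fingers": 1}

```text
clock: 3.45
position: [0.5259, 0.1115, 0.079]
ee_rot: [-0.468, -3.106, 0.0]
force: [-0.1, -0.8, 0.9]
gripper_width: 0.0
grasp_force: 0.0
```

Call:
drive_tool:
  moves:
    - {"twist": [0,0,0],"delta_pos": [0,0,0.002],"fingers": 1}
    - {"twist": [0,0,0],"delta_pos": [0,0,0],"fingers": 1}
    - {"twist": [0,0,0],"delta_pos": [0,0,0],"fingers": 1}

```text
clock: 3.7
position: [0.5259, 0.1115, 0.0771]
ee_rot: [-0.468, -3.106, 0.0]
force: [-0.9, -0.4, -0.2]
gripper_width: -0.0003
grasp_force: 0.0
```

Call:
drive_tool:
  moves:
    - {"twist": [0,0,0],"delta_pos": [0,0,0.0015],"fingers": 1}
    - {"twist": [0,0,0],"delta_pos": [0,0,0],"fingers": 1}
    - {"twist": [0,0,0],"delta_pos": [0,0,0],"fingers": 1}

```text
clock: 3.95
position: [0.5259, 0.1115, 0.0756]
ee_rot: [-0.468, -3.106, 0.0]
force: [0.1, 0.6, -0.1]
gripper_width: 0.0
grasp_force: 0.0
```

```bash
python3 snap.py b
```

```text
{'clock': 4.05, 'position': [0.526, 0.1115, 0.0757], 'force': [0.6744, 1.1509, 0.2398], 'torque': [0.0024, -0.0146, 0.0165], 'gripper_width': -0.0} [[-0.956, 0.294, 0.0], [0.294, 0.956, 0.0], [-0.0, 0.0, -1.0]]
```

View pics/b.png

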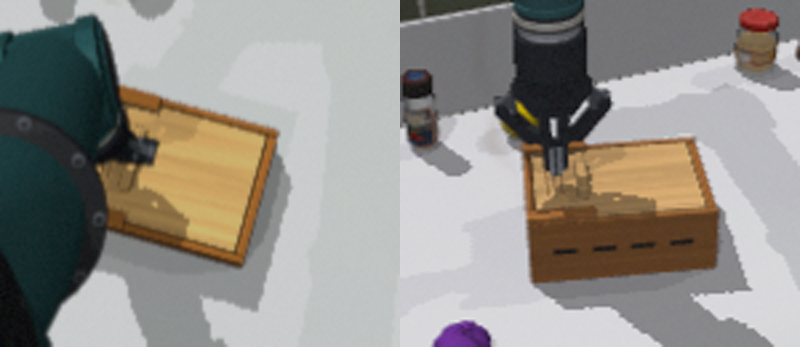

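The fingers are right at the tail, and the lid front doesn't look raised yet. I continue down in small steps.

Call:
drive_tool:
  moves:
    - {"twist": [0,0,0],"delta_pos": [0,0,0.0015],"fingers": 1}
    - {"twist": [0,0,0],"delta_pos": [0,0,0],"fingers": 1}
    - {"twist": [0,0,0],"delta_pos": [0,0,0],"fingers": 1}

```text
clock: 4.3
position: [0.5259, 0.1115, 0.0741]
ee_rot: [-0.468, -3.106, 0.0]
force: [0.4, -0.1, -0.0]
gripper_width: 0.0001
grasp_force: 0.0
```

Call:
drive_tool:
  moves:
    - {"twist": [0,0,0],"delta_pos": [0,0,0.0015],"fingers": 1}
    - {"twist": [0,0,0],"delta_pos": [0,0,0],"fingers": 1}
    - {"twist": [0,0,0],"delta_pos": [0,0,0],"fingers": 1}

```text
clock: 4.55
position: [0.526, 0.1115, 0.0726]
ee_rot: [-0.468, -3.106, 0.0]
force: [0.3, 0.4, -0.4]
gripper_width: -0.0003
grasp_force: 0.0
```

Run:
```python
from h import *
a=cv2.imread("pics/b_top.png"); c=viewer.capture("top")
s=viewer.capture("scene"); cv2.imwrite("pics/c_scene.png",s); cv2.imwrite("pics/c_top.png",c)
for n,q in(("b",c),):
    d=cv2.absdiff(a,q).max(2)[190:262,300:345]; print(d.max(),d.mean(), (d>25).sum())
print(R.from_rotvec(bot.read_state()["ee_rot"]).as_rotvec())
z=np.hstack([cv2.resize(s[190:260,265:355],(450,350),interpolation=cv2.INTER_CUBIC),cv2.resize(c[185:260,255:345],(420,350),interpolation=cv2.INTER_CUBIC)[:,70:]])
cv2.imwrite("pics/c.png",z)
p=bot.read_state()["position"]; print(proj("scene",[p]),proj("top",[p]), np.mean([bot.read_state()["force"] for _ in range(3)],0))
```

```text
43 1.7429012345679011 8
[4.67668237e-01 3.10655079e+00 1.36638734e-05]
[[288.42543446 220.68384976]] [[275.84361424 217.90266311]] [-0.1465823   0.21761992 -0.90358102]
```

View pics/c.png

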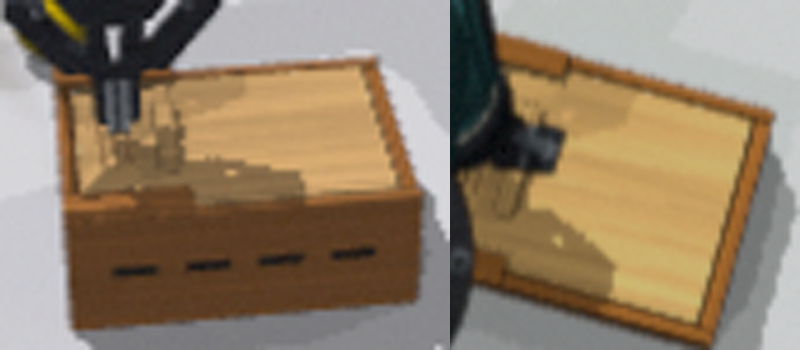

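The fingertip sits at about (288.6,216) in the scene view, roughly 4 px above the projected TCP, so the tips are still above the lid. I descend further.

Call:
drive_tool:
  moves:
    - {"twist": [0,0,0],"delta_pos": [0,0,0.0015],"fingers": 1}
    - {"twist": [0,0,0],"delta_pos": [0,0,0],"fingers": 1}
    - {"twist": [0,0,0],"delta_pos": [0,0,0],"fingers": 1}

```text
clock: 4.9
position: [0.526, 0.1115, 0.0711]
ee_rot: [-0.468, -3.106, 0.0]
force: [0.4, 0.4, 0.3]
gripper_width: -0.0
grasp_force: 0.0
```

Call:
drive_tool:
  moves:
    - {"twist": [0,0,0],"delta_pos": [0,0,0.0015],"fingers": 1}
    - {"twist": [0,0,0],"delta_pos": [0,0,0],"fingers": 1}
    - {"twist": [0,0,0],"delta_pos": [0,0,0],"fingers": 1}

```text
clock: 5.15
position: [0.5259, 0.1115, 0.0696]
ee_rot: [-0.468, -3.106, 0.0]
force: [-0.7, -0.2, 0.6]
gripper_width: -0.0004
grasp_force: 0.0
```

Call:
drive_tool:
  moves:
    - {"twist": [0,0,0],"delta_pos": [0,0,0.001],"fingers": 1}
    - {"twist": [0,0,0],"delta_pos": [0,0,0],"fingers": 1}
    - {"twist": [0,0,0],"delta_pos": [0,0,0],"fingers": 1}

```text
clock: 5.4
position: [0.526, 0.1115, 0.0687]
ee_rot: [-0.468, -3.106, 0.0]
force: [-0.1, 0.1, 0.0]
gripper_width: -0.0006
grasp_force: 0.0
```

Call:
drive_tool:
  moves:
    - {"twist": [0,0,0],"delta_pos": [0,0,0.001],"fingers": 1}
    - {"twist": [0,0,0],"delta_pos": [0,0,0],"fingers": 1}
    - {"twist": [0,0,0],"delta_pos": [0,0,0],"fingers": 1}

```text
clock: 5.65
position: [0.526, 0.1115, 0.0676]
ee_rot: [-0.468, -3.107, 0.0]
force: [-0.4, 0.3, 0.6]
gripper_width: -0.0001
grasp_force: 0.0
```

Call:
drive_tool:
  moves:
    - {"twist": [0,0,0],"delta_pos": [0,0,0.001],"fingers": 1}
    - {"twist": [0,0,0],"delta_pos": [0,0,0],"fingers": 1}
    - {"twist": [0,0,0],"delta_pos": [0,0,0],"fingers": 1}

```text
clock: 5.9
position: [0.5259, 0.1115, 0.0666]
ee_rot: [-0.468, -3.106, 0.0]
force: [0.3, 0.5, -0.1]
gripper_width: -0.0
grasp_force: 0.0
```

Run:
```python
from h import *
a=cv2.imread("pics/c_scene.png"); s=viewer.capture("scene"); c=viewer.capture("top"); cv2.imwrite("pics/d_scene.png",s);cv2.imwrite("pics/d_top.png",c)
b=cv2.imread("pics/c_top.png")
for q,p,(x0,x1,y0,y1) in((s,a,(310,350,195,235)),(c,b,(305,345,195,262))):
    d=cv2.absdiff(q,p).max(2)[y0:y1,x0:x1]; print((d>25).sum(),d.mean())
z=np.hstack([cv2.resize(i[190:260,265:355],(400,311),interpolation=cv2.INTER_CUBIC) for i in(cv2.imread("pics/scene0.png"),s)])
cv2.imwrite("pics/d.png",z)
```

```text
15 2.400625
1 1.7354477611940298
```

View pics/d.png

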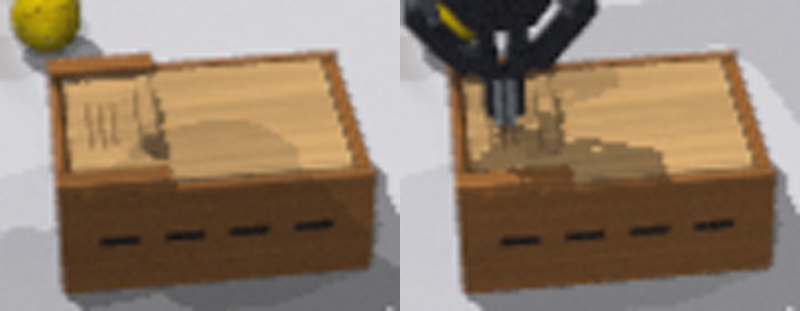

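The right panel shows the tip at about (289,217.5), just over the three lines and nearly meeting its shadow. The lid is still level. I continue down, watching the force.

Call:
drive_tool:
  moves:
    - {"twist": [0,0,0],"delta_pos": [0,0,0.001],"fingers": 1}
    - {"twist": [0,0,0],"delta_pos": [0,0,0],"fingers": 1}
    - {"twist": [0,0,0],"delta_pos": [0,0,0],"fingers": 1}

```text
clock: 6.25
position: [0.526, 0.1115, 0.0657]
ee_rot: [-0.468, -3.106, 0.0]
force: [0.9, 0.3, 0.4]
gripper_width: 0.0
grasp_force: 0.0
```

Run:
```python
from h import *
r=np.array([[.956,.294],[-.294,.956]]); t=[.5074,.0514]
for z in(.08,.085,.09): print(z,(cast("scene",[(288.9,217.5)],z)[0,:2]-t)@r)
i=cv2.imread("pics/d_scene.png")[205:226,280:298]; g=cv2.cvtColor(i,6)
print(g[:,5:13])
print(bot.read_state()["force"])
```

```text
0.08 [0.0059097  0.06087494]
0.085 [-0.00114221  0.0611262 ]
0.09 [-0.00819413  0.06137745]
[[ 29  27  31  20  29  34  30  34]
 [ 31  31  28  27  32  31  31  31]
 [ 31  32  36  40  44  38  29  30]
 [ 39  83  73  51  81  72  43  26]
 [ 31  87  85  60  88  76  45  28]
 [ 33  84  88  61  88  76  44  32]
 [ 31  84  87  53  86  86  50  32]
 [ 33  87  87  51  87  87  51  29]
 [ 32  85  97  61  85  87  55  31]
 [ 27  75  94  61  86  86  53  32]
 [ 30  71  93  63  87  87  53  48]
 [ 83  82  92  62  73  94 107 119]
 [122 112 105  66  71  95 131 136]
 [121 119  86  63  76  76  90  90]
 [127 143 100  61  82  74  79  87]
 [124 108  88  78  96  84  95  95]
 [121 134 110  79  96  85  87  95]
 [124 112 108  86  98  95  90 103]
 [123 106 107  94 104 107 107 103]
 [109 108 110 106 110 110 108 109]
 [110 110 110 110 110 112 109 111]]
[0.86789088 0.34893842 0.37406483]
```

Call:
drive_tool:
  moves:
    - {"twist": [0,0,0],"delta_pos": [0,0,0.0015],"fingers": 1}
    - {"twist": [0,0,0],"delta_pos": [0,0,0],"fingers": 1}
    - {"twist": [0,0,0],"delta_pos": [0,0,0],"fingers": 1}

```text
clock: 6.5
position: [0.5259, 0.1115, 0.0641]
ee_rot: [-0.468, -3.106, 0.0]
force: [0.6, -0.4, 0.6]
gripper_width: -0.0001
grasp_force: 0.0
```

Call:
drive_tool:
  moves:
    - {"twist": [0,0,0],"delta_pos": [0,0,0.0015],"fingers": 1}
    - {"twist": [0,0,0],"delta_pos": [0,0,0],"fingers": 1}
    - {"twist": [0,0,0],"delta_pos": [0,0,0],"fingers": 1}

```text
clock: 6.75
position: [0.5259, 0.1115, 0.0626]
ee_rot: [-0.468, -3.106, 0.0]
force: [0.8, -0.5, 0.0]
gripper_width: 0.0
grasp_force: 0.0
```

Call:
drive_tool:
  moves:
    - {"twist": [0,0,0],"delta_pos": [0,0,0.0015],"fingers": 1}
    - {"twist": [0,0,0],"delta_pos": [0,0,0],"fingers": 1}
    - {"twist": [0,0,0],"delta_pos": [0,0,0],"fingers": 1}

```text
clock: 7.0
position: [0.5259, 0.1115, 0.0611]
ee_rot: [-0.468, -3.106, 0.0]
force: [-0.1, -0.2, -0.3]
gripper_width: -0.0002
grasp_force: 0.0
```

Run:
```python
from h import *
s=viewer.capture("scene"); c=viewer.capture("top"); cv2.imwrite("pics/e_scene.png",s);cv2.imwrite("pics/e_top.png",c)
for n in "bcde":
    g=cv2.cvtColor(cv2.imread(f"pics/{n}_scene.png"),6); print(n); print(g[206:232,284:294].T[[1,2,3,4,5,6]])
for n,bx in(("scene",(305,350,195,240)),("top",(300,345,190,262))):
  x0,x1,y0,y1=bx
  d=cv2.absdiff(cv2.imread(f"pics/b_{n}.png"),cv2.imread(f"pics/e_{n}.png")).max(2)[y0:y1,x0:x1]; print(n,(d>25).sum(),np.argwhere(d>25)[:12].tolist())
```

```text
b
[[ 39  42  42  38  30  31  30  34 127 151 134 135 139 129 125 121 124 149
  168 118 110 112  90  76 113 114]
 [ 86  87  87  86  85  87  85  85 109 125 138 141 158 153 150 145 151 164
  135 112 112 112  88  99 114 104]
 [ 74  77  78  85  88  88  89  97  97  89 106 113 127 129 144 157 166 137
  113 110 111 111  86 112 116  98]
 [ 55  51  52  58  59  52  54  63  62  64 121 130 136 134 111 107 114 100
  108 110 112 110  78 110 115  96]
 [ 88  87  89  88  88  87  86  86  85  86 133 142 146 123 103  95 100 105
  108 110 112 109  78 110 115  87]
 [ 77  77  79  76  75  87  87  86 107  90 110 115 114  90  84  83  95 108
  107 108 112  98  75 111 116  87]]
c
[[ 37  43  41  31  32  33  33  31  42 145 136 126 131 125 125 120 125 145
  133 113 111 111  89 101 115 116]
 [ 70  87  89  87  86  86  87  85  71 125 120 133 149 147 142 139 152 126
  109 109 110 112  88 110 115 102]
 [ 62  78  75  86  87  87  86  96  94 103  84 110 122 117 117 152 166 119
  107 110 111 113  91 110 114  99]
 [ 58  52  51  61  59  54  53  62  63  64  76 126  99  93  89 106 114  99
  107 109 113 111  84 110 115  96]
 [ 86
[... 1049 characters left out ...]
95 104
  108 107 111 110 112 112 116 104]
 [ 31  28  28  50  80  86  87  97  95  95  93  94  99  97  87  90 104 109
  107 109 113 111 118 117 115  99]
 [ 28  24  27  47  58  56  55  60  64  63  61  63  68  66  72  74  84  97
  106 110 110 112  93 111 116  96]
 [ 31  29  27  60  86  86  85  85  84  87  71  71  72  66  85  85  98 105
  108 110 111 153  90 110 117  87]
 [ 31  29  32  52  76  86  88  89  86  87  93  92  96  81  81  81  94 108
  109 110 155 149  85 109 116  88]]
scene 51 [[0, 0], [0, 1], [0, 2], [0, 3], [1, 0], [1, 1], [1, 2], [2, 0], [2, 1], [2, 2], [3, 0], [3, 1]]
top 32 [[46, 0], [47, 0], [47, 1], [47, 2], [48, 1], [48, 2], [48, 3], [49, 2], [49, 3], [52, 4], [52, 5], [53, 4]]
```

Call:
drive_tool:
  moves:
    - {"twist": [0,0,0],"delta_pos": [0,0,0.0015],"fingers": 1}
    - {"twist": [0,0,0],"delta_pos": [0,0,0],"fingers": 1}
    - {"twist": [0,0,0],"delta_pos": [0,0,0],"fingers": 1}

```text
clock: 7.35
position: [0.526, 0.1115, 0.0596]
ee_rot: [-0.468, -3.106, 0.0]
force: [-0.1, -0.0, 0.3]
gripper_width: 0.0
grasp_force: 0.0
```

Call:
drive_tool:
  moves:
    - {"twist": [0,0,0],"delta_pos": [0,0,0.0015],"fingers": 1}
    - {"twist": [0,0,0],"delta_pos": [0,0,0],"fingers": 1}
    - {"twist": [0,0,0],"delta_pos": [0,0,0],"fingers": 1}

```text
clock: 7.6
position: [0.5262, 0.1116, 0.0582]
ee_rot: [0.468, 3.106, 0.0]
force: [-0.4, 1.1, 0.9]
gripper_width: -0.0002
grasp_force: 0.5
```

Call:
drive_tool:
  moves:
    - {"twist": [0,0,0],"delta_pos": [0,0,0.0015],"fingers": 1}
    - {"twist": [0,0,0],"delta_pos": [0,0,0],"fingers": 1}
    - {"twist": [0,0,0],"delta_pos": [0,0,0],"fingers": 1}

```text
clock: 7.85
position: [0.5262, 0.1117, 0.0567]
ee_rot: [0.467, 3.106, 0.0]
force: [0.4, -0.2, 1.6]
gripper_width: -0.0003
grasp_force: 0.6
```

Call:
drive_tool:
  moves:
    - {"twist": [0,0,0],"delta_pos": [0,0,0.0015],"fingers": 1}
    - {"twist": [0,0,0],"delta_pos": [0,0,0],"fingers": 1}
    - {"twist": [0,0,0],"delta_pos": [0,0,0],"fingers": 1}

```text
clock: 8.1
position: [0.5263, 0.1119, 0.0557]
ee_rot: [0.467, 3.106, 0.001]
force: [-1.3, 1.5, 6.8]
gripper_width: -0.0002
grasp_force: 2.9
```

Call:
drive_tool:
  moves:
    - {"twist": [0,0,0],"delta_pos": [0,0,0.001],"fingers": 1}
    - {"twist": [0,0,0],"delta_pos": [0,0,0],"fingers": 1}
    - {"twist": [0,0,0],"delta_pos": [0,0,0],"fingers": 1}

```text
clock: 8.35
position: [0.5263, 0.1118, 0.0556]
ee_rot: [0.468, 3.106, 0.001]
force: [-2.4, 1.4, 13.2]
gripper_width: -0.0001
grasp_force: 6.7
```

Run:
```python
from h import *
f=[]
for n in("scene","top")*3:
    im=viewer.capture(n); cv2.imwrite(f"pics/f_{n}.png",im); s=bot.read_state(); f.append(np.r_[s["force"],s["position"],s["grasp_force"]])
print(np.mean(f,0).round(4))
for n,bx in(("scene",(312,350,195,240)),("top",(305,345,190,262))):
  x0,x1,y0,y1=bx
  d=cv2.absdiff(cv2.imread(f"pics/e_{n}.png"),cv2.imread(f"pics/f_{n}.png")).max(2)[y0:y1,x0:x1]; print(n,(d>25).sum(),(np.argwhere(d>25)[::6]+[y0,x0]).tolist())
```

```text
[-2.3689  1.0266 13.3308  0.5263  0.1118  0.0556  6.653 ]
scene 153 [[201, 329], [202, 324], [202, 330], [202, 336], [203, 321], [203, 327], [203, 333], [204, 312], [204, 318], [204, 338], [213, 340], [219, 342], [221, 315], [221, 321], [222, 344], [225, 340], [226, 331], [226, 337], [226, 343], [227, 326], [227, 332], [227, 338], [227, 344], [228, 328], [228, 334], [228, 340]]
top 72 [[204, 310], [206, 321], [208, 324], [209, 330], [214, 333], [221, 331], [226, 330], [233, 328], [239, 326], [243, 325], [250, 309], [252, 317]]
```

Contact is confirmed and the lid has tipped: its front edges moved in both views. I ease the force to a few newtons and push forward.

Call:
drive_tool:
  moves:
    - {"twist": [0,0,0],"delta_pos": [0,0,-0.001],"fingers": 1}
    - {"twist": [0,0,0],"delta_pos": [0,0,0],"fingers": 1}
    - {"twist": [0,0,0],"delta_pos": [0,-0.002,-0.0002],"fingers": 1}
    - {"twist": [0,0,0],"delta_pos": [0,-0.002,-0.0002],"fingers": 1}
    - {"twist": [0,0,0],"delta_pos": [0,-0.002,-0.0002],"fingers": 1}
    - {"twist": [0,0,0],"delta_pos": [0,0,0],"fingers": 1}

```text
clock: 9.15
position: [0.5254, 0.1064, 0.0562]
ee_rot: [0.467, 3.105, 0.002]
force: [1.1, 3.3, 6.1]
gripper_width: -0.0
grasp_force: 2.8
```

Call:
drive_tool:
  moves:
    - {"twist": [0,0,0],"delta_pos": [0,-0.002,-0.0002],"fingers": 1}
    - {"twist": [0,0,0],"delta_pos": [0,-0.002,-0.0002],"fingers": 1}
    - {"twist": [0,0,0],"delta_pos": [0,0,0],"fingers": 1}

```text
clock: 9.4
position: [0.524, 0.1022, 0.0566]
ee_rot: [0.467, 3.105, 0.002]
force: [1.7, 3.2, 5.6]
gripper_width: -0.0002
grasp_force: 3.3
```

Call:
drive_tool:
  moves:
    - {"twist": [0,0,0],"delta_pos": [0,-0.002,-0.0002],"fingers": 1}
    - {"twist": [0,0,0],"delta_pos": [0,-0.002,-0.0002],"fingers": 1}
    - {"twist": [0,0,0],"delta_pos": [0,-0.002,-0.0002],"fingers": 1}
    - {"twist": [0,0,0],"delta_pos": [0,0,0],"fingers": 1}

```text
clock: 9.73
position: [0.522, 0.0962, 0.0571]
ee_rot: [0.468, 3.105, 0.001]
force: [1.7, 4.0, 5.6]
gripper_width: -0.0002
grasp_force: 3.1
```

```bash
cat > edge.py <<'E'
from h import *
import sys
# lid front edge in the top view: profile of colours along the box axis through x=0.03, -0.02 (box)
im=viewer.capture("top"); sc=viewer.capture("scene"); cv2.imwrite(f"pics/{sys.argv[1]}_top.png",im); cv2.imwrite(f"pics/{sys.argv[1]}_scene.png",sc)
r=np.array([[.956,.294],[-.294,.956]]); t=np.array([.5074,.0514])
ys=np.arange(-.200,-.04,.004)
for x in(-.03,.03):
    P=np.array([np.r_[r@[x,y]+t,.08] for y in ys]); uv=proj("top",P)
    v=cv2.remap(im,uv[:,0:1].astype(np.float32),uv[:,1:2].astype(np.float32),1)[:,0].astype(int)
    print(x,[(int(round(y*1e3)),int(c[2]),int(c[2]-c[0])) for y,c in zip(ys,v)])
s=bot.read_state(); print(s["clock"],s["position"].round(4),s["force"].round(1))
E
python3 edge.py g
```

```text
-0.03 [(-200, 194, -3), (-196, 193, -4), (-192, 192, -3), (-188, 193, -4), (-184, 194, -3), (-180, 193, -4), (-176, 194, -3), (-172, 194, -3), (-168, 199, -2), (-164, 203, -3), (-160, 204, -2), (-156, 203, -3), (-152, 203, -2), (-148, 204, -2), (-144, 203, -3), (-140, 203, -3), (-136, 194, -2), (-132, 149, -2), (-128, 142, -2), (-124, 142, -1), (-120, 129, 0), (-116, 117, -2), (-112, 117, -1), (-108, 108, 0), (-104, 95, 37), (-100, 180, 86), (-96, 206, 96), (-92, 206, 96), (-88, 205, 95), (-84, 206, 96), (-80, 206, 95), (-76, 206, 96), (-72, 206, 96), (-68, 205, 96), (-64, 206, 96), (-60, 206, 97), (-56, 204, 96), (-52, 206, 97), (-48, 202, 96), (-44, 161, 81)]
0.03 [(-200, 194, -2), (-196, 194, -1), (-192, 194, -1), (-188, 194, -2), (-184, 193, -2), (-180, 194, -3), (-176, 194, -1), (-172, 193, -2), (-168, 194, -2), (-164, 199, -3), (-160, 204, -2), (-156, 204, -2), (-152, 203, -3), (-148, 203, -2), (-144, 205, -2), (-140, 204, -3), (-136, 202, -3), (-132, 202, -2), (-128, 174, -2), (-124, 150, -1), (-120, 140, -1), (-116, 120, -1), (-112, 117, -1), (-108, 111, 0), (-104, 86, 36), (-100, 159, 81), (-96, 204, 97), (-92, 205, 96), (-88, 206, 96), (-84, 205, 96), (-80, 206, 98), (-76, 206, 98), (-72, 205, 97), (-68, 206, 98), (-64, 205, 97), (-60, 206, 98), (-56, 206, 98), (-52, 206, 98), (-48, 207, 99), (-44, 206, 100)]
9.8333 [0.522  0.0962 0.0571] [1.3 3.2 6.9]
```

The lid's front edge has moved from -94 to about -101, so it's over the lip. I push on.

Call:
drive_tool:
  moves:
    - {"twist": [0,0,0],"delta_pos": [0,-0.003,-0.0003],"fingers": 1}
    - {"twist": [0,0,0],"delta_pos": [0,-0.003,-0.0003],"fingers": 1}
    - {"twist": [0,0,0],"delta_pos": [0,-0.003,-0.0003],"fingers": 1}
    - {"twist": [0,0,0],"delta_pos": [0,-0.003,-0.0005],"fingers": 1}
    - {"twist": [0,0,0],"delta_pos": [0,-0.003,-0.0005],"fingers": 1}
    - {"twist": [0,0,0],"delta_pos": [0,0,0],"fingers": 1}

```text
clock: 10.33
position: [0.5162, 0.0804, 0.0586]
ee_rot: [-0.47, -3.105, 0.002]
force: [1.0, 0.9, 4.3]
gripper_width: -0.0002
grasp_force: 2.6
```

```bash
python3 edge.py h2 | cut -c 200-800
```

```text
, 201, -2), (-152, 200, -3), (-148, 172, -1), (-144, 142, -2), (-140, 141, -2), (-136, 141, -2), (-132, 133, -2), (-128, 138, -1), (-124, 133, -3), (-120, 134, 14), (-116, 182, 77), (-112, 203, 95), (-108, 203, 95), (-104, 204, 95), (-100, 204, 95), (-96, 204, 95), (-92, 204, 95), (-88, 203, 94), (-84, 203, 95), (-80, 205, 97), (-76, 204, 96), (-72, 204, 96), (-68, 204, 97), (-64, 197, 95), (-60, 179, 88), (-56, 177, 88), (-52, 155, 79), (-48, 143, 75), (-44, 142, 73)]
 202, -2), (-152, 200, -3), (-148, 201, -2), (-144, 201, -3), (-140, 201, -3), (-136, 200, -2), (-132, 192, -2), (-128, 156, -2), (-124, 125, -1), (-120, 117, 8), (-116, 185, 77), (-112, 204, 94), (-108, 204, 95), (-104, 203, 94), (-100, 204, 96), (-96, 204, 96), (-92, 204, 95), (-88, 205, 97), (-84, 204, 96), (-80, 203, 96), (-76, 203, 97), (-72, 204, 97), (-68, 204, 98), (-64, 204, 97), (-60, 204, 98), (-56, 204, 99), (-52, 204, 99), (-48, 203, 99), (-44, 198, 99)]
```

Lid travel is about 23 mm. I raise the fingers off the lid and push the bar by about 48 mm more.

Call:
drive_tool:
  moves:
    - {"twist": [0,0,0],"delta_pos": [0,0,-0.002],"fingers": 1}
    - {"twist": [0,0,0],"delta_pos": [0,-0.004,-0.002],"fingers": 1}
    - {"twist": [0,0,0],"delta_pos": [0,-0.004,0],"fingers": 1}
    - {"twist": [0,0,0],"delta_pos": [0,-0.004,0],"fingers": 1}
    - {"twist": [0,0,0],"delta_pos": [0,-0.004,0],"fingers": 1}
    - {"twist": [0,0,0],"delta_pos": [0,-0.004,0],"fingers": 1}
    - {"twist": [0,0,0],"delta_pos": [0,-0.004,0],"fingers": 1}
    - {"twist": [0,0,0],"delta_pos": [0,-0.004,0],"fingers": 1}
    - {"twist": [0,0,0],"delta_pos": [0,-0.004,0],"fingers": 1}
    - {"twist": [0,0,0],"delta_pos": [0,-0.003,0],"fingers": 1}
    - {"twist": [0,0,0],"delta_pos": [0,0,0],"fingers": 1}

```text
clock: 11.35
position: [0.5061, 0.0472, 0.0626]
ee_rot: [-0.469, -3.106, 0.001]
force: [-0.2, 0.5, -0.3]
gripper_width: -0.0003
grasp_force: 0.2
```

```bash
python3 edge.py i | cut -c 1-600
```

```text
-0.03 [(-200, 187, -3), (-196, 186, -4), (-192, 186, -4), (-188, 187, -3), (-184, 194, -2), (-180, 172, -2), (-176, 139, -3), (-172, 138, -2), (-168, 137, -2), (-164, 137, -2), (-160, 136, -1), (-156, 137, 2), (-152, 177, 63), (-148, 198, 91), (-144, 198, 92), (-140, 198, 93), (-136, 198, 92), (-132, 198, 92), (-128, 198, 92), (-124, 198, 93), (-120, 198, 91), (-116, 198, 93), (-112, 198, 92), (-108, 198, 93), (-104, 198, 95), (-100, 198, 94), (-96, 190, 91), (-92, 188, 91), (-88, 171, 84), (-84, 148, 77), (-80, 137, 72), (-76, 136, 71), (-72, 134, 70), (-68, 89, 37), (-64, 43, 3), (-60, 35, -
0.03 [(-200, 187, -2), (-196, 187, -2), (-192, 187, -1), (-188, 189, -2), (-184, 196, -2), (-180, 197, -2), (-176, 196, -2), (-172, 196, -2), (-168, 195, -1), (-164, 189, -1), (-160, 187, -2), (-156, 182, 1), (-152, 182, 49), (-148, 198, 91), (-144, 199, 92), (-140, 198, 93), (-136, 198, 94), (-132, 198, 94), (-128, 199, 94), (-124, 199, 95), (-120, 198, 94), (-116, 199, 94), (-112, 198, 96), (-108, 198, 94), (-104, 199, 97), (-100, 199, 96), (-96, 199, 96), (-92, 199, 97), (-88, 199, 96), (-84, 199, 97), (-80, 198, 98), (-76, 196, 98), (-72, 186, 96), (-68, 182, 95), (-64, 182, 95), (-60, 183
11.45 [0.5057 0.0474 0.0625] [-0.3 -0.8  0.1]
```

Travel is about 58 mm; I push 14 mm more.

Call:
drive_tool:
  moves:
    - {"twist": [0,0,0],"delta_pos": [0,-0.004,0],"fingers": 1}
    - {"twist": [0,0,0],"delta_pos": [0,-0.004,0],"fingers": 1}
    - {"twist": [0,0,0],"delta_pos": [0,-0.003,0],"fingers": 1}
    - {"twist": [0,0,0],"delta_pos": [0,-0.003,0],"fingers": 1}
    - {"twist": [0,0,0],"delta_pos": [0,0,0],"fingers": 1}
    - {"twist": [0,0,0],"delta_pos": [0,0.004,-0.02],"fingers": 1}
    - {"twist": [0,0,0],"delta_pos": [0,0,-0.02],"fingers": 1}
    - {"twist": [0,0,0],"delta_pos": [0,0,-0.02],"fingers": 1}
    - {"twist": [0,0,0],"delta_pos": [0,0,0],"fingers": 1}

```text
clock: 12.2
position: [0.5053, 0.0383, 0.1254]
ee_rot: [0.468, 3.102, 0.001]
force: [0.3, -0.5, -0.0]
gripper_width: -0.0003
grasp_force: 0.0
```

```bash
python3 edge.py j | cut -c 100-500
python3 - <<'E'
import cv2,numpy as np
a=cv2.imread("pics/j_top.png")[170:290,260:400]; b=cv2.imread("pics/j_scene.png")[170:290,255:395]
cv2.imwrite("pics/j.png",np.hstack([cv2.resize(q,(400,343),interpolation=cv2.INTER_CUBIC) for q in(a,b)]))
E
```

```text
133, -3), (-176, 133, -2), (-172, 133, -2), (-168, 147, 28), (-164, 188, 84), (-160, 193, 89), (-156, 193, 89), (-152, 192, 89), (-148, 193, 91), (-144, 193, 92), (-140, 194, 92), (-136, 193, 92), (-132, 192, 91), (-128, 195, 92), (-124, 194, 92), (-120, 194, 92), (-116, 193, 92), (-112, 193, 92), (-108, 192, 92), (-104, 193, 93), (-100, 192, 92), (-96, 193, 94), (-92, 193, 93), (-88, 195, 96), (-8
89, -2), (-176, 182, -2), (-172, 181, -2), (-168, 181, 11), (-164, 189, 73), (-160, 192, 90), (-156, 192, 93), (-152, 192, 91), (-148, 193, 91), (-144, 194, 92), (-140, 193, 93), (-136, 193, 92), (-132, 192, 92), (-128, 192, 92), (-124, 194, 93), (-120, 193, 93), (-116, 193, 93), (-112, 193, 95), (-108, 193, 94), (-104, 193, 95), (-100, 194, 95), (-96, 193, 94), (-92, 192, 96), (-88, 192, 96), (-84
```

View pics/j.png

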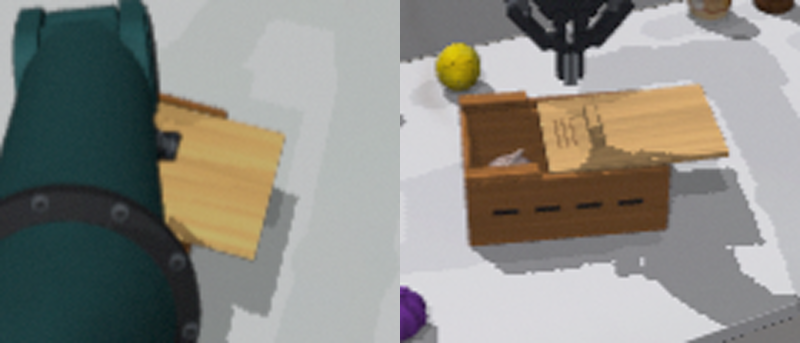

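The lid lies on the box about 73 mm forward, its tail out of the grooves. Both views show it straight, and the stored bulb is visible at scene crop (515,158). Next I grip the bar.

Call:
drive_tool:
  moves:
    - {"twist": [0,0,0],"delta_pos": [0.001,-0.0125,0],"fingers": 0}
    - {"twist": [2.6,0,0],"delta_pos": [0.001,-0.0125,0],"fingers": 0}
    - {"twist": [0,0,0],"delta_pos": [0,0,0],"fingers": 0}
    - {"twist": [0,0,0],"delta_pos": [0,0,0],"fingers": 0}
    - {"twist": [0,0,0],"delta_pos": [0,0,0],"fingers": 0}

```text
clock: 12.72
position: [0.4939, 0.0155, 0.122]
ee_rot: [-0.466, -3.098, 0.07]
force: [0.0, -0.1, -0.1]
gripper_width: 0.0428
grasp_force: 0.0
```

Call:
drive_tool:
  moves:
    - {"twist": [0,0,0],"delta_pos": [0,0.0006,0.014],"fingers": 0}
    - {"twist": [0,0,0],"delta_pos": [0,0.0006,0.014],"fingers": 0}
    - {"twist": [0,0,0],"delta_pos": [0,0.0006,0.014],"fingers": 0}
    - {"twist": [0,0,0],"delta_pos": [0,0.0006,0.008],"fingers": 0}
    - {"twist": [0,0,0],"delta_pos": [0,0,0.004],"fingers": 0}
    - {"twist": [0,0,0],"delta_pos": [0,0,0],"fingers": 0}
    - {"twist": [0,0,0],"delta_pos": [0,0,0],"fingers": 0}

```text
clock: 13.3
position: [0.4945, 0.0155, 0.0687]
ee_rot: [-0.467, -3.099, 0.07]
force: [-0.3, -0.8, -0.0]
gripper_width: 0.0425
grasp_force: 0.0
```

Call:
drive_tool:
  moves:
    - {"twist": [0,0,0],"delta_pos": [0,0,0],"fingers": 0.2}
    - {"twist": [0,0,0],"delta_pos": [0,0,0],"fingers": 0.35}
    - {"twist": [0,0,0],"delta_pos": [0,0,0],"fingers": 0.5}
    - {"twist": [0,0,0],"delta_pos": [0,0,0],"fingers": 0.6}
    - {"twist": [0,0,0],"delta_pos": [0,0,0],"fingers": 0.7}
    - {"twist": [0,0,0],"delta_pos": [0,0,0],"fingers": 0.8}
    - {"twist": [0,0,0],"delta_pos": [0,0,0],"fingers": 1}
    - {"twist": [0,0,0],"delta_pos": [0,0,0],"fingers": 1}
    - {"twist": [0,0,0],"delta_pos": [0,0,0],"fingers": 1}

```text
clock: 14.05
position: [0.4945, 0.0154, 0.0692]
ee_rot: [-0.466, -3.1, 0.07]
force: [-0.6, -0.1, 5.9]
gripper_width: 0.01
grasp_force: 58.8
```

The grip is high on the rounded bar at 10 mm width. I reopen, lower 4.5 mm and regrip.

Call:
drive_tool:
  moves:
    - {"twist": [0,0,0],"delta_pos": [0,0,0],"fingers": 0.4}
    - {"twist": [0,0,0],"delta_pos": [0,0,0],"fingers": 0.4}
    - {"twist": [0,0,0],"delta_pos": [0,0,0.003],"fingers": 0.4}
    - {"twist": [0,0,0],"delta_pos": [0,0,0.0015],"fingers": 0.4}
    - {"twist": [0,0,0],"delta_pos": [0,0,0],"fingers": 0.4}

```text
clock: 14.47
position: [0.4939, 0.0154, 0.0636]
ee_rot: [-0.466, -3.098, 0.071]
force: [-0.0, -0.8, 0.6]
gripper_width: 0.0256
grasp_force: 0.0
```

Call:
drive_tool:
  moves:
    - {"twist": [0,0,0],"delta_pos": [0,0,0],"fingers": 0.5}
    - {"twist": [0,0,0],"delta_pos": [0,0,0],"fingers": 0.6}
    - {"twist": [0,0,0],"delta_pos": [0,0,0],"fingers": 0.7}
    - {"twist": [0,0,0],"delta_pos": [0,0,0],"fingers": 0.8}
    - {"twist": [0,0,0],"delta_pos": [0,0,0],"fingers": 1}
    - {"twist": [0,0,0],"delta_pos": [0,0,0],"fingers": 1}
    - {"twist": [0,0,0],"delta_pos": [0,0,0],"fingers": 1}

```text
clock: 15.05
position: [0.4943, 0.0153, 0.0643]
ee_rot: [-0.466, -3.099, 0.07]
force: [0.1, -0.5, 3.1]
gripper_width: 0.0102
grasp_force: 59.1
```

Call:
drive_tool:
  moves:
    - {"twist": [0,0,0],"delta_pos": [0,0,-0.003],"fingers": 1}
    - {"twist": [0,0,0],"delta_pos": [0,-0.0005,-0.005],"fingers": 1}
    - {"twist": [0,0,0],"delta_pos": [0,-0.0005,-0.006],"fingers": 1}
    - {"twist": [0,0,0],"delta_pos": [0,-0.0005,-0.008],"fingers": 1}
    - {"twist": [0,0,0],"delta_pos": [0,-0.0005,-0.008],"fingers": 1}
    - {"twist": [0,0,0],"delta_pos": [0,0,0],"fingers": 1}
    - {"twist": [0,0,0],"delta_pos": [0,0,0],"fingers": 1}

```text
clock: 15.63
position: [0.4947, 0.0148, 0.095]
ee_rot: [-0.467, -3.101, 0.069]
force: [0.6, 0.5, -1.6]
gripper_width: 0.0103
grasp_force: 58.6
```

```bash
cat > lid.py <<'E'
from h import *
import sys
# pale-wood mask in the scene view -> corners
o={}
for n in("scene","top"):
    im=viewer.capture(n); cv2.imwrite(f"pics/{sys.argv[1]}_{n}.png",im)
    h=cv2.cvtColor(im,cv2.COLOR_BGR2HSV); m=cv2.inRange(h,(10,90,95),(24,160,255)); m=cv2.morphologyEx(m,cv2.MORPH_OPEN,np.ones((3,3)))
    k,l,st,ce=cv2.connectedComponentsWithStats(m); j=1+st[1:,4].argmax(); c=cv2.findContours((l==j).astype(np.uint8),0,2)[0][0]
    hu=cv2.convexHull(c); e=.02
    ap=cv2.approxPolyDP(hu,e*cv2.arcLength(hu,True),True)[:,0]; print(n,st[j],ap.tolist())
s=bot.read_state(); print(s["clock"],s["position"].round(4),s["force"].round(1),s["torque"].round(2),s["gripper_width"],R.from_rotvec(s["ee_rot"]).as_matrix()[:,2].round(3))
E
python3 lid.py k
```

```text
scene [ 304  192   66   31 1421] [[369, 213], [307, 222], [304, 197], [360, 192]]
top [ 318  205   42   55 1538] [[321, 205], [359, 215], [348, 259], [325, 252], [318, 237]]
15.7333 [0.494  0.0147 0.0943] [-0.7 -0.8 -1.5] [ 0.12 -0.05 -0.  ] 0.010452615206471342 [-0.013 -0.043 -0.999]
```

Run:
```python
from h import *
r=np.array([[.956,.294],[-.294,.956]]); t=np.array([.5074,.0514])
for a,b in(((359.5,215),(360.5,191.5)),((348.5,259.5),(369.5,213)),((354,237.2),(365,202.3))):
    p,e=tri(a,b); print(((p[:2]-t)@r).round(4),p[2].round(4),e.round(4))
```

```text
[ 0.0634 -0.1645] 0.1186 0.0032
[-0.0613 -0.164 ] 0.1232 0.0014
[ 0.0004 -0.1645] 0.1193 0.0014
```

The lid is held rigidly, still nose-up 2.6°. I level it and carry it over the free area.

Call:
drive_tool:
  moves:
    - {"twist": [0,0,0],"delta_pos": [0,0,-0.01],"fingers": 1}
    - {"twist": [-1.3,0,0],"delta_pos": [-0.0055,-0.016,0],"fingers": 1}
    - {"twist": [-1.3,0,0],"delta_pos": [-0.0055,-0.02,0],"fingers": 1}
    - {"twist": [0,0,0],"delta_pos": [-0.0055,-0.022,0],"fingers": 1}
    - {"twist": [0,0,0],"delta_pos": [-0.0055,-0.024,0],"fingers": 1}
    - {"twist": [0,0,0],"delta_pos": [-0.0055,-0.024,0],"fingers": 1}
    - {"twist": [0,0,0],"delta_pos": [-0.0055,-0.024,0],"fingers": 1}
    - {"twist": [0,0,0],"delta_pos": [-0.0055,-0.024,0],"fingers": 1}
    - {"twist": [0,0,0],"delta_pos": [-0.0055,-0.024,0],"fingers": 1}
    - {"twist": [0,0,0],"delta_pos": [-0.0055,-0.022,0],"fingers": 1}
    - {"twist": [0,0,0],"delta_pos": [-0.0055,-0.016,0],"fingers": 1}
    - {"twist": [0,0,0],"delta_pos": [0,-0.01,0],"fingers": 1}
    - {"twist": [0,0,0],"delta_pos": [0,0,0],"fingers": 1}
    - {"twist": [0,0,0],"delta_pos": [0,0,0],"fingers": 1}

```text
clock: 16.9
position: [0.4797, -0.2166, 0.1054]
ee_rot: [-0.469, -3.105, -0.001]
force: [0.4, -0.0, -1.7]
gripper_width: 0.0105
grasp_force: 58.8
```

```bash
python3 lid.py l
```

```text
scene [ 372  178   59   25 1086] [[430, 197], [382, 202], [372, 181], [424, 178], [430, 186]]
top [371 223  43  34 778] [[376, 223], [410, 237], [413, 256], [372, 245]]
17.0 [ 0.4802 -0.2152  0.1053] [ 0.6  0.4 -1.7] [0.11 0.   0.01] 0.010187161374170148 [-0.001  0.001 -1.   ]
```

Call:
drive_tool:
  moves:
    - {"twist": [0,0,0],"delta_pos": [0,0,0.012],"fingers": 1}
    - {"twist": [0,0,0],"delta_pos": [0,0,0.018],"fingers": 1}
    - {"twist": [0,0,0],"delta_pos": [0,0,0.018],"fingers": 1}
    - {"twist": [0,0,0],"delta_pos": [0,0,0.018],"fingers": 1}
    - {"twist": [0,0,0],"delta_pos": [0,0,0.018],"fingers": 1}
    - {"twist": [0,0,0],"delta_pos": [0,0,0.012],"fingers": 1}
    - {"twist": [0,0,0],"delta_pos": [0,0,0.006],"fingers": 1}
    - {"twist": [0,0,0],"delta_pos": [0,0,0.003],"fingers": 1}
    - {"twist": [0,0,0],"delta_pos": [0,0,0.002],"fingers": 1}
    - {"twist": [0,0,0],"delta_pos": [0,0,0],"fingers": 1}
    - {"twist": [0,0,0],"delta_pos": [0,0,0],"fingers": 1}

```text
clock: 17.92
position: [0.4808, -0.2172, -0.001]
ee_rot: [0.467, 3.105, -0.0]
force: [-0.0, -0.8, -2.3]
gripper_width: 0.0106
grasp_force: 58.8
```

Call:
drive_tool:
  moves:
    - {"twist": [0,0,0],"delta_pos": [0,0,0.002],"fingers": 1}
    - {"twist": [0,0,0],"delta_pos": [0,0,0.001],"fingers": 1}
    - {"twist": [0,0,0],"delta_pos": [0,0,0],"fingers": 1}
    - {"twist": [0,0,0],"delta_pos": [0,0,0],"fingers": 1}

```text
clock: 18.25
position: [0.4803, -0.2171, -0.0045]
ee_rot: [0.468, 3.106, -0.0]
force: [-0.3, 0.2, -1.5]
gripper_width: 0.0102
grasp_force: 58.8
```

Call:
drive_tool:
  moves:
    - {"twist": [0,0,0],"delta_pos": [0,0,0.002],"fingers": 1}
    - {"twist": [0,0,0],"delta_pos": [0,0,0.001],"fingers": 1}
    - {"twist": [0,0,0],"delta_pos": [0,0,0],"fingers": 1}
    - {"twist": [0,0,0],"delta_pos": [0,0,0],"fingers": 1}

```text
clock: 18.58
position: [0.4802, -0.217, -0.0077]
ee_rot: [-0.468, -3.106, -0.0]
force: [0.1, 0.5, -2.4]
gripper_width: 0.0104
grasp_force: 58.8
```

Call:
drive_tool:
  moves:
    - {"twist": [0,0,0],"delta_pos": [0,0,0.001],"fingers": 1}
    - {"twist": [0,0,0],"delta_pos": [0,0,0],"fingers": 1}
    - {"twist": [0,0,0],"delta_pos": [0,0,0],"fingers": 1}

```text
clock: 18.83
position: [0.4803, -0.217, -0.0087]
ee_rot: [-0.468, -3.107, -0.0]
force: [0.8, 0.3, -2.5]
gripper_width: 0.0101
grasp_force: 58.8
```

Call:
drive_tool:
  moves:
    - {"twist": [0,0,0],"delta_pos": [0,0,0.001],"fingers": 1}
    - {"twist": [0,0,0],"delta_pos": [0,0,0],"fingers": 1}
    - {"twist": [0,0,0],"delta_pos": [0,0,0],"fingers": 1}

```text
clock: 19.08
position: [0.4803, -0.217, -0.0096]
ee_rot: [-0.468, -3.107, 0.0]
force: [-0.5, 0.7, -1.7]
gripper_width: 0.0103
grasp_force: 58.8
```

Call:
drive_tool:
  moves:
    - {"twist": [0,0,0],"delta_pos": [0,0,0.001],"fingers": 1}
    - {"twist": [0,0,0],"delta_pos": [0,0,0],"fingers": 1}
    - {"twist": [0,0,0],"delta_pos": [0,0,0],"fingers": 1}

```text
clock: 19.33
position: [0.4803, -0.217, -0.01]
ee_rot: [0.468, 3.106, -0.0]
force: [-1.1, 0.5, 6.4]
gripper_width: 0.0102
grasp_force: 59.7
```

Call:
drive_tool:
  moves:
    - {"twist": [0,0,0],"delta_pos": [0,0,0.001],"fingers": 1}
    - {"twist": [0,0,0],"delta_pos": [0,0,0],"fingers": 1}
    - {"twist": [0,0,0],"delta_pos": [0,0,0],"fingers": 1}

```text
clock: 19.58
position: [0.4803, -0.217, -0.0101]
ee_rot: [0.468, 3.106, -0.0]
force: [-1.7, 0.8, 14.9]
gripper_width: 0.0104
grasp_force: 61.1
```

```bash
python3 lid.py m
```

```text
scene [ 369  207   59   27 1106] [[427, 228], [378, 233], [369, 210], [419, 207]]
top [367 230  31  27 482] [[371, 230], [397, 243], [393, 256], [367, 249]]
19.6833 [ 0.4803 -0.217  -0.0101] [-2.6  2.  14.5] [0.36 0.52 0.03] 0.010187583206833708 [ 0.001 -0.    -1.   ]
```

The lid touched down at the predicted height. I ease the force, release and retreat up.

Call:
drive_tool:
  moves:
    - {"twist": [0,0,0],"delta_pos": [0,0,-0.0015],"fingers": 1}
    - {"twist": [0,0,0],"delta_pos": [0,0,0],"fingers": 0.8}
    - {"twist": [0,0,0],"delta_pos": [0,0,0],"fingers": 0.5}
    - {"twist": [0,0,0],"delta_pos": [0,0,0],"fingers": 0.2}
    - {"twist": [0,0,0],"delta_pos": [0,0,0],"fingers": 0.2}
    - {"twist": [0,0,0],"delta_pos": [0,0,0],"fingers": 0.2}
    - {"twist": [0,0,0],"delta_pos": [0,0,-0.01],"fingers": 0.2}
    - {"twist": [0,0,0],"delta_pos": [0,0,-0.02],"fingers": 0}
    - {"twist": [0,0,0],"delta_pos": [0,0,-0.03],"fingers": -0.5}
    - {"twist": [0,0,0],"delta_pos": [0,0,-0.035],"fingers": -1}
    - {"twist": [0,0,0],"delta_pos": [0,0,-0.035],"fingers": -1}
    - {"twist": [0,0,0],"delta_pos": [0,0,-0.035],"fingers": -1}
    - {"twist": [0,0,0],"delta_pos": [0,0,-0.03],"fingers": -1}
    - {"twist": [0,0,0],"delta_pos": [0,0,0],"fingers": -1}

```text
clock: 20.85
position: [0.4841, -0.2187, 0.1915]
ee_rot: [0.466, 3.094, -0.004]
force: [1.2, -0.2, -0.0]
gripper_width: 0.0853
grasp_force: 0.0
```

```bash
python3 lid.py n
python3 - <<'E'
from h import *
# loose bulb: saturation-free, darker than the worktop; stored bulb likewise in the open box
for n,(x0,x1,y0,y1) in(("top",(172,203,236,268)),("scene",(190,222,262,296))):
    im=cv2.imread(f"pics/n_{n}.png")[y0:y1,x0:x1].astype(int); d=im[...,2]-im[...,0]
    m=(d>6).astype(np.uint8); k,l,st,ce=cv2.connectedComponentsWithStats(m); j=1+st[1:,4].argmax(); print(n,ce[j]+[x0,y0],st[j]+[x0,y0,0,0,0])
    if n=="top": a=ce[j]+[x0,y0]
    else: b=ce[j]+[x0,y0]
print(tri(a,b),cast("top",[a],.028),cast("scene",[b],.028))
E
```

```text
scene [ 369  207   63   27 1292] [[431, 228], [378, 233], [369, 210], [419, 207]]
top [ 367  216   52   47 1666] [[374, 216], [417, 231], [417, 262], [367, 249]]
20.95 [ 0.481  -0.2173  0.1868] [-0.9  0.2 -0.3] [-0.01  0.04  0.03] 0.08541370228396646 [ 0.004 -0.001 -1.   ]
top [186.08156028 249.96099291] [176 241  21  19 282]
scene [204.26176471 276.77647059] [194 267  22  20 340]
(array([0.44510006, 0.37925097, 0.02489146]), np.float64(0.001052428826361441)) [[0.44497956 0.37866482 0.028     ]] [[0.44128798 0.37891065 0.028     ]]
```

The lid lies flat, with no motion after release. The loose bulb is at about (0.444,0.378). I move over it.

Call:
drive_tool:
  moves:
    - {"twist": [0,0,0],"delta_pos": [0.0117,0.031,0],"fingers": -1}
    - {"twist": [0,0,0],"delta_pos": [0.0117,0.031,0],"fingers": -1}
    - {"twist": [0,0,0],"delta_pos": [0.0117,0.031,0],"fingers": -1}
    - {"twist": [0,0,0],"delta_pos": [0.0117,0.031,0],"fingers": -1}
    - {"twist": [0,0,0],"delta_pos": [0.0117,0.031,0],"fingers": -1}
    - {"twist": [0,0,0],"delta_pos": [0.0117,0.031,0],"fingers": -1}
    - {"twist": [0,0,0],"delta_pos": [0.0117,0.031,0],"fingers": -1}
    - {"twist": [0,0,0],"delta_pos": [0.0117,0.031,0],"fingers": -1}
    - {"twist": [0,0,0],"delta_pos": [0.0117,0.031,0],"fingers": -1}
    - {"twist": [0,0,0],"delta_pos": [0.0117,0.031,0],"fingers": -1}
    - {"twist": [0,0,0],"delta_pos": [0.0117,0.031,0],"fingers": -1}
    - {"twist": [0,0,0],"delta_pos": [0.0117,0.031,0],"fingers": -1}
    - {"twist": [0,0,0],"delta_pos": [0.0117,0.031,0],"fingers": -1}
    - {"twist": [0,0,0],"delta_pos": [0.0117,0.031,0],"fingers": -1}
    - {"twist": [0,0,0],"delta_pos": [0.0117,0.031,0],"fingers": -1}
    - {"twist": [0,0,0],"delta_pos": [0.0117,0.031,0],"fingers": -1}
    - {"twist": [0,0,0],"delta_pos": [0.0117,0.031,0],"fingers": -1}
    - {"twist": [0,0,0],"delta_pos": [0.0117,0.031,0],"fingers": -1}
    - {"twist": [0,0,0],"delta_pos": [0,0,0],"fingers": -1}
    - {"twist": [0,0,0],"delta_pos": [0,0,0],"fingers": -1}

```text
clock: 22.62
position: [0.4413, 0.3801, 0.1832]
ee_rot: [-0.46, -3.105, 0.003]
force: [0.5, -0.6, -0.7]
gripper_width: 0.0854
grasp_force: 0.0
```

```bash
cat > go.py <<'E'
from h import *
import sys
s=bot.read_state(); M=R.from_rotvec(s["ee_rot"]).as_matrix(); tgt=np.array(list(map(float,sys.argv[1:4])))
print(s["clock"],s["position"].round(4),"tool delta",(M.T@(tgt-s["position"])).round(4),M.round(3).tolist(),s["force"].round(1),s["gripper_width"])
E
python3 go.py .444 .3785 -.017
python3 - <<'E'
from h import *
# stored bulb in open box: find greyish, pale blob within the box interior
r=np.array([[.956,.294],[-.294,.956]]); t=np.array([.5074,.0514])
im=viewer.capture("top"); cv2.imwrite("pics/o_top.png",im); sc=viewer.capture("scene"); cv2.imwrite("pics/o_scene.png",sc)
cv2.imwrite("pics/o.png",np.hstack([cv2.resize(q,(400,343),interpolation=cv2.INTER_CUBIC) for q in(im[175:295,245:385],sc[180:300,190:330])]))
g=np.zeros(im.shape[:2],np.uint8); P=[np.r_[r@[x,y]+t,.08] for x,y in((-.056,-.096),(.056,-.096),(.056,.091),(-.056,.091))]
cv2.fillConvexPoly(g,proj("top",P).round().astype(int),1)
h=cv2.cvtColor(im,40); m=((h[...,1]<90)&(g>0)).astype(np.uint8); k,l,st,ce=cv2.connectedComponentsWithStats(m)
for j in range(1,k):
    if st[j,4]>30: p=cast("top",[ce[j]],.035)[0]; print(st[j],((p[:2]-t)@r).round(3))
E
```

```text
22.6167 [0.4413 0.3801 0.1832] tool delta [-0.0035 -0.0004  0.2002] [[-0.957, 0.29, -0.003], [0.29, 0.957, -0.001], [0.002, -0.002, -1.0]] [ 0.5 -0.6 -0.7] 0.08543514892017853
[272 212  19  19 274] [0.001 0.051]
```

The stored bulb is found at box (1, 51) mm as expected. I descend on the loose bulb.

Call:
drive_tool:
  moves:
    - {"twist": [0,0,0],"delta_pos": [-0.003,0,0.015],"fingers": -1}
    - {"twist": [0,0,0],"delta_pos": [0,0,0.025],"fingers": -1}
    - {"twist": [0,0,0],"delta_pos": [0,0,0.03],"fingers": -1}
    - {"twist": [0,0,0],"delta_pos": [0,0,0.03],"fingers": -1}
    - {"twist": [0,0,0],"delta_pos": [0,0,0.025],"fingers": -1}
    - {"twist": [0,0,0],"delta_pos": [0,0,0.02],"fingers": -1}
    - {"twist": [0,0,0],"delta_pos": [0,0,0.015],"fingers": -1}
    - {"twist": [0,0,0],"delta_pos": [0,0,0],"fingers": -1}
    - {"twist": [0,0,0],"delta_pos": [0,0,0],"fingers": -1}

```text
clock: 23.47
position: [0.446, 0.3748, 0.0242]
ee_rot: [-0.471, -3.105, 0.005]
force: [-0.3, -0.8, 0.1]
gripper_width: 0.0857
grasp_force: 0.0
```

```bash
python3 go.py .444 .3785 -.017
```

```text
23.4667 [0.446  0.3748 0.0242] tool delta [0.003  0.003  0.0412] [[-0.955, 0.297, -0.002], [0.297, 0.955, -0.003], [0.001, -0.003, -1.0]] [-0.3 -0.8  0.1] 0.08570325975658764
```

Call:
drive_tool:
  moves:
    - {"twist": [0,0,0],"delta_pos": [0.002,0.002,0.013],"fingers": -1}
    - {"twist": [0,0,0],"delta_pos": [0,0,0.013],"fingers": -1}
    - {"twist": [0,0,0],"delta_pos": [0,0,0.01],"fingers": -1}
    - {"twist": [0,0,0],"delta_pos": [0,0,0.005],"fingers": -1}
    - {"twist": [0,0,0],"delta_pos": [0,0,0],"fingers": -1}
    - {"twist": [0,0,0],"delta_pos": [0,0,0],"fingers": -0.6}
    - {"twist": [0,0,0],"delta_pos": [0,0,0],"fingers": -0.4}
    - {"twist": [0,0,0],"delta_pos": [0,0,0],"fingers": -0.2}
    - {"twist": [0,0,0],"delta_pos": [0,0,0],"fingers": 0}
    - {"twist": [0,0,0],"delta_pos": [0,0,0],"fingers": 1}
    - {"twist": [0,0,0],"delta_pos": [0,0,0],"fingers": 1}
    - {"twist": [0,0,0],"delta_pos": [0,0,0],"fingers": 1}

```text
clock: 24.47
position: [0.4451, 0.3802, -0.015]
ee_rot: [0.468, 3.106, 0.001]
force: [-1.9, -0.7, 5.9]
gripper_width: 0.054
grasp_force: 62.0
```

Bulb gripped (54 mm wide). I lift it.

Call:
drive_tool:
  moves:
    - {"twist": [0,0,0],"delta_pos": [0,0,-0.005],"fingers": 1}
    - {"twist": [0,0,0],"delta_pos": [0,0,-0.012],"fingers": 1}
    - {"twist": [0,0,0],"delta_pos": [0,0,-0.02],"fingers": 1}
    - {"twist": [0,0,0],"delta_pos": [0,0,-0.025],"fingers": 1}
    - {"twist": [0,0,0],"delta_pos": [0,0,-0.025],"fingers": 1}
    - {"twist": [0,0,0],"delta_pos": [0,0,-0.025],"fingers": 1}
    - {"twist": [0,0,0],"delta_pos": [0,0,-0.02],"fingers": 1}
    - {"twist": [0,0,0],"delta_pos": [0,0,-0.01],"fingers": 1}
    - {"twist": [0,0,0],"delta_pos": [0,0,0],"fingers": 1}
    - {"twist": [0,0,0],"delta_pos": [0,0,0],"fingers": 1}

```text
clock: 25.3
position: [0.4448, 0.3798, 0.1263]
ee_rot: [0.468, 3.106, 0.001]
force: [-0.0, 0.1, -0.6]
gripper_width: 0.0537
grasp_force: 63.0
```

```bash
python3 -c "
print(.5074+.294*-.042, .0514+.956*-.042)"; python3 go.py .495 .0112 .125
```

```text
0.49505199999999994 0.011248000000000001
25.3 [0.4448 0.3798 0.1263] tool delta [-0.1565 -0.3375  0.0011] [[-0.956, 0.294, 0.001], [0.294, 0.956, 0.001], [-0.0, 0.001, -1.0]] [-0.   0.1 -0.6] 0.05369584816829639
```

Call:
drive_tool:
  moves:
    - {"twist": [0,0,0],"delta_pos": [-0.008,-0.0175,0],"fingers": 1}
    - {"twist": [0,0,0],"delta_pos": [-0.0125,-0.027,0],"fingers": 1}
    - {"twist": [0,0,0],"delta_pos": [-0.0125,-0.027,0],"fingers": 1}
    - {"twist": [0,0,0],"delta_pos": [-0.0125,-0.027,0],"fingers": 1}
    - {"twist": [0,0,0],"delta_pos": [-0.0125,-0.027,0],"fingers": 1}
    - {"twist": [0,0,0],"delta_pos": [-0.0125,-0.027,0],"fingers": 1}
    - {"twist": [0,0,0],"delta_pos": [-0.0125,-0.027,0],"fingers": 1}
    - {"twist": [0,0,0],"delta_pos": [-0.0125,-0.027,0],"fingers": 1}
    - {"twist": [0,0,0],"delta_pos": [-0.0125,-0.027,0],"fingers": 1}
    - {"twist": [0,0,0],"delta_pos": [-0.0125,-0.027,0],"fingers": 1}
    - {"twist": [0,0,0],"delta_pos": [-0.0125,-0.027,0],"fingers": 1}
    - {"twist": [0,0,0],"delta_pos": [-0.0125,-0.027,0],"fingers": 1}
    - {"twist": [0,0,0],"delta_pos": [-0.011,-0.023,0],"fingers": 1}
    - {"twist": [0,0,0],"delta_pos": [0,0,0],"fingers": 1}
    - {"twist": [0,0,0],"delta_pos": [0,0,0],"fingers": 1}
    - {"twist": [0,0,0],"delta_pos": [0,0,0],"fingers": 1}

```text
clock: 26.63
position: [0.4941, 0.0117, 0.1248]
ee_rot: [-0.467, -3.104, 0.0]
force: [0.5, 0.1, -0.9]
gripper_width: 0.0537
grasp_force: 63.0
```

```bash
python3 go.py .495 .0112 -.008
```

```text
26.6333 [0.4941 0.0117 0.1248] tool delta [-1.300e-03 -1.000e-04  1.328e-01] [[-0.956, 0.294, -0.002], [0.294, 0.956, 0.0], [0.002, -0.0, -1.0]] [ 0.5  0.1 -0.9] 0.05369424401006509
```

Call:
drive_tool:
  moves:
    - {"twist": [0,0,0],"delta_pos": [-0.001,0,0.012],"fingers": 1}
    - {"twist": [0,0,0],"delta_pos": [0,0,0.018],"fingers": 1}
    - {"twist": [0,0,0],"delta_pos": [0,0,0.018],"fingers": 1}
    - {"twist": [0,0,0],"delta_pos": [0,0,0.018],"fingers": 1}
    - {"twist": [0,0,0],"delta_pos": [0,0,0.018],"fingers": 1}
    - {"twist": [0,0,0],"delta_pos": [0,0,0.014],"fingers": 1}
    - {"twist": [0,0,0],"delta_pos": [0,0,0.01],"fingers": 1}
    - {"twist": [0,0,0],"delta_pos": [0,0,0.008],"fingers": 1}
    - {"twist": [0,0,0],"delta_pos": [0,0,0],"fingers": 1}
    - {"twist": [0,0,0],"delta_pos": [0,0,0],"fingers": 1}

```text
clock: 27.47
position: [0.4958, 0.0116, 0.0097]
ee_rot: [-0.466, -3.106, -0.0]
force: [-0.3, 0.9, -0.7]
gripper_width: 0.0534
grasp_force: 63.0
```

Call:
drive_tool:
  moves:
    - {"twist": [0,0,0],"delta_pos": [0,0,0.006],"fingers": 1}
    - {"twist": [0,0,0],"delta_pos": [0,0,0.004],"fingers": 1}
    - {"twist": [0,0,0],"delta_pos": [0,0,0.003],"fingers": 1}
    - {"twist": [0,0,0],"delta_pos": [0,0,0.001],"fingers": 1}
    - {"twist": [0,0,0],"delta_pos": [0,0,0],"fingers": 1}
    - {"twist": [0,0,0],"delta_pos": [0,0,0],"fingers": 1}

```text
clock: 27.97
position: [0.5012, 0.016, -0.0027]
ee_rot: [0.459, 3.098, 0.011]
force: [3.3, 9.1, 0.1]
gripper_width: 0.0536
grasp_force: 67.5
```

There's side contact with the front wall (9 N). I raise slightly, shift 8 mm rearward and lower again.

Call:
drive_tool:
  moves:
    - {"twist": [0,0,0],"delta_pos": [0,0.002,-0.005],"fingers": 1}
    - {"twist": [0,0,0],"delta_pos": [0,0.003,-0.005],"fingers": 1}
    - {"twist": [0,0,0],"delta_pos": [0,0.004,0],"fingers": 1}
    - {"twist": [0,0,0],"delta_pos": [0,0,0],"fingers": 1}
    - {"twist": [0,0,0],"delta_pos": [0,0,0],"fingers": 1}

```text
clock: 28.38
position: [0.4986, 0.0193, 0.0061]
ee_rot: [0.468, 3.106, -0.001]
force: [-0.5, 0.3, -0.5]
gripper_width: 0.0535
grasp_force: 67.6
```

```bash
python3 go.py .4977 .0199 -.006
```

```text
28.3833 [0.4986 0.0193 0.0061] tool delta [0.001  0.0003 0.0121] [[-0.956, 0.295, 0.0], [0.295, 0.956, -0.0], [-0.0, -0.0, -1.0]] [-0.5  0.3 -0.5] 0.053496864276273544
```

Call:
drive_tool:
  moves:
    - {"twist": [0,0,0],"delta_pos": [0,0,0.004],"fingers": 1}
    - {"twist": [0,0,0],"delta_pos": [0,0,0.003],"fingers": 1}
    - {"twist": [0,0,0],"delta_pos": [0,0,0.002],"fingers": 1}
    - {"twist": [0,0,0],"delta_pos": [0,0,0],"fingers": 1}
    - {"twist": [0,0,0],"delta_pos": [0,0,0],"fingers": 1}

```text
clock: 28.8
position: [0.4983, 0.0193, -0.0035]
ee_rot: [-0.468, -3.106, 0.001]
force: [0.1, 0.2, -0.9]
gripper_width: 0.0536
grasp_force: 67.6
```

Call:
drive_tool:
  moves:
    - {"twist": [0,0,0],"delta_pos": [0,0,0.002],"fingers": 1}
    - {"twist": [0,0,0],"delta_pos": [0,0,0.001],"fingers": 1}
    - {"twist": [0,0,0],"delta_pos": [0,0,0],"fingers": 1}
    - {"twist": [0,0,0],"delta_pos": [0,0,0],"fingers": 1}

```text
clock: 29.13
position: [0.4986, 0.0196, -0.0062]
ee_rot: [-0.468, -3.107, 0.0]
force: [-0.5, -0.4, -0.3]
gripper_width: 0.0537
grasp_force: 67.6
```

Call:
drive_tool:
  moves:
    - {"twist": [0,0,0],"delta_pos": [0,0,0.001],"fingers": 1}
    - {"twist": [0,0,0],"delta_pos": [0,0,0.001],"fingers": 1}
    - {"twist": [0,0,0],"delta_pos": [0,0,0],"fingers": 1}
    - {"twist": [0,0,0],"delta_pos": [0,0,0],"fingers": 1}

```text
clock: 29.47
position: [0.4986, 0.0196, -0.0082]
ee_rot: [-0.468, -3.107, 0.0]
force: [-0.7, 0.1, -0.4]
gripper_width: 0.0535
grasp_force: 67.6
```

Call:
drive_tool:
  moves:
    - {"twist": [0,0,0],"delta_pos": [0,0,0.001],"fingers": 1}
    - {"twist": [0,0,0],"delta_pos": [0,0,0],"fingers": 1}
    - {"twist": [0,0,0],"delta_pos": [0,0,0],"fingers": 1}

```text
clock: 29.72
position: [0.4987, 0.0196, -0.0089]
ee_rot: [0.468, 3.106, 0.0]
force: [-0.8, -0.7, 3.6]
gripper_width: 0.0535
grasp_force: 67.9
```

The bulb touches the floor. I release with a small opening and rise.

Call:
drive_tool:
  moves:
    - {"twist": [0,0,0],"delta_pos": [0,0,0],"fingers": -0.3}
    - {"twist": [0,0,0],"delta_pos": [0,0,0],"fingers": -0.4}
    - {"twist": [0,0,0],"delta_pos": [0,0,0],"fingers": -0.52}
    - {"twist": [0,0,0],"delta_pos": [0,0,0],"fingers": -0.52}
    - {"twist": [0,0,0],"delta_pos": [0,0,0],"fingers": -0.52}
    - {"twist": [0,0,0],"delta_pos": [0,0,-0.005],"fingers": -0.52}
    - {"twist": [0,0,0],"delta_pos": [0,0,-0.01],"fingers": -0.52}
    - {"twist": [0,0,0],"delta_pos": [0,0,-0.015],"fingers": -0.52}
    - {"twist": [0,0,0],"delta_pos": [0,0,-0.02],"fingers": -0.52}
    - {"twist": [0,0,0],"delta_pos": [0,0,-0.03],"fingers": -0.52}
    - {"twist": [0,0,0],"delta_pos": [0,0,-0.03],"fingers": -0.52}
    - {"twist": [0,0,0],"delta_pos": [0,0,-0.03],"fingers": -0.52}
    - {"twist": [0,0,0],"delta_pos": [0,0,-0.03],"fingers": -0.52}
    - {"twist": [0,0,0],"delta_pos": [0,0,-0.03],"fingers": -0.52}
    - {"twist": [0,0,0],"delta_pos": [0,0,0],"fingers": -0.52}

```text
clock: 30.97
position: [0.5017, 0.0185, 0.1967]
ee_rot: [0.469, 3.096, 0.002]
force: [1.0, 1.0, 0.2]
gripper_width: 0.0652
grasp_force: 0.0
```

Call:
drive_tool:
  moves:
    - {"twist": [0,0,0],"delta_pos": [0.01,0.025,0],"fingers": -0.52}
    - {"twist": [0,0,0],"delta_pos": [0.012,0.03,0],"fingers": -0.52}
    - {"twist": [0,0,0],"delta_pos": [0.012,0.03,0],"fingers": -0.52}
    - {"twist": [0,0,0],"delta_pos": [0.012,0.03,0],"fingers": -0.52}
    - {"twist": [0,0,0],"delta_pos": [0.012,0.03,0],"fingers": -0.52}
    - {"twist": [0,0,0],"delta_pos": [0.012,0.03,0],"fingers": -0.52}
    - {"twist": [0,0,0],"delta_pos": [0.012,0.03,0],"fingers": -0.52}
    - {"twist": [0,0,0],"delta_pos": [0.012,0.03,0],"fingers": -0.52}
    - {"twist": [0,0,0],"delta_pos": [0.012,0.03,0],"fingers": -0.52}
    - {"twist": [0,0,0],"delta_pos": [0.012,0.025,0],"fingers": -0.52}
    - {"twist": [0,0,0],"delta_pos": [0,0,0],"fingers": -0.52}
    - {"twist": [0,0,0],"delta_pos": [0,0,0],"fingers": -0.52}
    - {"twist": [0,0,0],"delta_pos": [0,0,0],"fingers": -0.52}

```text
clock: 32.05
position: [0.471, 0.3293, 0.1904]
ee_rot: [-0.469, -3.106, 0.004]
force: [-0.3, -0.3, -0.6]
gripper_width: 0.0652
grasp_force: 0.0
```

Run:
```python
from h import *
a=viewer.capture("top"); b=viewer.capture("scene")
cv2.imwrite("pics/z.png",np.hstack([cv2.resize(a[110:300,160:430],(400,281),interpolation=cv2.INTER_CUBIC),cv2.resize(b[140:330,180:450],(400,281),interpolation=cv2.INTER_CUBIC)]))
```

```text
(no output)
```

View pics/z.png

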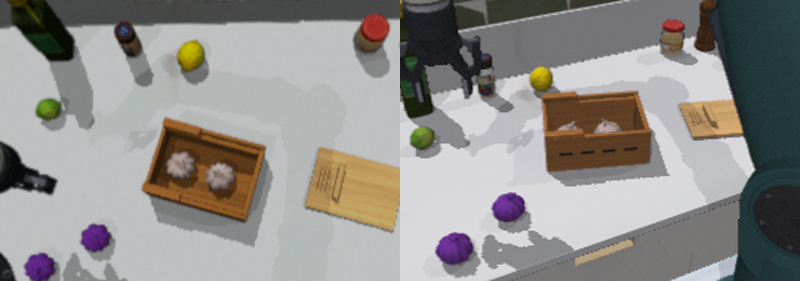

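Both bulbs are in the box, at top crop (180,166) and (221,177). The lid lies flat with its bar up at (350,190), and the other items are undisturbed.

```bash
python3 -c "
from plant import bot
print(bot.finish_job())"
```

```text
the job is handed in; nothing more can be done
None
```

The job is done and handed in at about 32 s: the lid lies flat on the worktop with its grip bar up, both garlic bulbs are in the box, and the final picture shows the lemon, lime and spice jar undisturbed; the tin was never approached or checked.

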